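# Snap the axle clip onto the turntable shaft with a fork tool

### The job

The demonstration turntable needs its axle clip. Take the fork tool out of its stand, lay it down flat on the desk and let go, then take it again across the handle and, holding it level, push the split clip sideways with the fork until it snaps fully home in the shaft's groove. Finally lay the tool flat on the desk; do not touch the clip with the gripper and leave the pot, jar and weight alone.

Things in the scene. Friction and masses are not known exactly. Their poses are not given: they have to be found in the camera images.
- turntable: Fixed demonstration turntable (nothing on it turns). Origin under its centre, on the shaft axis, z up. Wooden base 150 x 150 mm, 28 mm high; aluminium wheel, 170 mm diameter, flat top 52 mm above the desk; upright steel shaft: groove of 28 mm diameter from 52 to 68 mm above the desk, above it the full shaft, 36 mm diameter, up to 105 mm.
- groove (a point): Point on the shaft axis in the groove, 58 mm above the desk, level with the middle of the clip's thickness. Its +x axis (level) is the direction in which the clip is to be pushed; z is up.
- clip: Loose dark steel split clip lying on the wheel in front of the groove, mouth towards the shaft. Origin: centre of its bore, on its underside; +x points out of its mouth, z up; when home, the origin is on the shaft axis. 12 mm thick, 72 mm long, 56 mm wide; two sprung jaws run forward to x = 19 mm, their mouth 19 mm wide; it slides easily on the wheel.
- clip_back (a point): Middle of the clip's back bridge's rear face, at half thickness, 36 mm behind the bore's centre; axes as the clip. The flat rear face is 56 mm wide; push there, one prong on each side of the 14 mm wide tail that sticks out 16 mm. The jaws meet the groove when the bore is 26 mm short of the axis; about 12 N spreads them; from 14 mm short they snap shut by themselves.
- tool_grip (a point): Centre of the fork tool's wooden handle. Axes: +z along the tool from fork to handle end, y its width, x its thickness (both faces alike). Handle 26 mm wide, 16 thick, 95 long (end 47.5 mm from this point). Whole tool 161 mm, 0.13 kg. It starts upright in its stand, fork down, handle end 169 mm above the desk; lying flat, this point is about 8 mm above the desk.
- tool_fork (a point): Midway between the tips of the fork's two prongs, at mid thickness, 113.5 mm from the handle's centre along the tool's -z; same axes. Steel fork 44 mm wide, 8 mm thick; prongs 26 mm long, 10 mm wide, with a clear gap of 24 mm; a 14 mm wide shank joins it to the handle.
- stand: Fixed dark wooden block 70 x 90 x 52 mm with one slot, 12 mm in x by 50 mm in y, 44 mm deep, in which the fork tool stands upright. Origin: centre of its underside, z up.
- pot: Bystander: empty white plastic cup, 68 mm wide, 70 mm high, origin under its centre.
- jar: Bystander: glass jar with a black cap, 60 mm wide, 75 mm high, origin under its centre.
- weight: Bystander: brass weight with a knob, 48 mm wide, 64 mm high, origin under its centre.

How it is judged:
On the way, in this order (a step that is already met when the one before it is completed fails the run):
1. the tool has been laid flat on the desk and let go (height (world z) of each of tool_grip, tool_fork below 0.02 m and (angle between tool_grip's own x axis and vertical below 0.25 rad or angle between tool_grip's own x axis and vertical above 2.89 rad) and contact force between the fingers and tool below 0.3 N), for 0.1 s.
2. the fork pushes the clip, the tool held level (within about 17 degrees) (contact force between tool and clip above 1.5 N and angle between tool_grip's own z axis and vertical between 1.27 and 1.87 rad and height (world z) of tool_grip above 0.03 m and horizontal distance between clip and groove above 0.008 m), for 0.02 s.
3. the clip has snapped home in the groove (horizontal distance between clip and groove below 0.005 m and angle between clip's own z axis and vertical below 0.15 rad), for 0.2 s.
At the end, for the whole second after the job is handed in: The clip sits in the groove with its bore within 5 mm of the shaft axis and lies level (within 9 degrees); the fork tool lies flat on the desk (on either face, handle centre and fork below 20 mm); both are at rest (all of step 3 and height (world z) of clip between 0.045 and 0.06 m and height (world z) of each of tool_grip, tool_fork below 0.02 m and (angle between tool_grip's own x axis and vertical below 0.25 rad or angle between tool_grip's own x axis and vertical above 2.89 rad) and linear speed of each of tool, clip below 0.02 m/s); the robot touches nothing.
It fails at once if the gripper or arm touches the clip (contact force between any of the fingers, the arm and clip above 0.5 N).
It fails at once if the pot, jar or weight is moved more than 30 mm (distance of any of pot, jar, weight from where it was at the start of the episode above 0.03 m).
It also fails if it takes over 61 s, if anything falls off the work surface, if the arm or the gripper's body presses on something with over 40 N, if the wrist force passes 120 N, or if a joint passes its speed limit or range.

### The arm

A 6-joint arm with a two-finger parallel gripper is mounted at the origin on the work surface. World frame = base frame: x ahead of the robot, y to its left, z up, the work surface at z = 0. Lengths are in m, angles in rad, forces in N, time in s.
With the tool pointing down it reaches from about 0.425 to 1.125 m from the base axis. Payload 14.9 kg.
Tool frame: the origin (TCP) lies between the finger pads; the fingertips stand ahead of it and the grasp point (between the pads) lies 5 mm behind it (ctrl.tips_ahead is the z of the fingertips in the tool frame, in m); z points along the fingers, y is the direction in which the jaws open and shut (so a half turn about z gives the same grasp; the last joint's range is limited). The gripper opens to 91 mm and grips with 3 to 60 N. Pads are 32 mm wide; open, the fingers measure 118 mm over their backs; the gripper's body (76 mm by 178 mm) begins 60 mm behind the grasp point.
Start: joints at [1.187, 0.379, 1.734, -0, 1.028, -0.033], TCP at [0.241, 0.657, 0.208] pointing down, gripper open.
Joint ranges: [-2.77, 2.77], [-0.74, 2.19], [0, 2.66], [-1.06, 4.2], [0.31, 2.87], [-3.08, 3.08]. Speed limits (rad/s): [1.89, 1.89, 2.39, 3.14, 3.14, 3.14].

### API

Orientations are given as a 3x3 rotation matrix whose columns are the frame's x, y, z axes.
In Python, from cell import ctrl gives the robot as it stands.
- The arm moves only by the tool jog_arm, never from a script. Its argument "rows" is a list of rows, each a list of 7 numbers: the finger opening in cm, from 0 to 9.12, then the shift along the tool's x, y, z in cm, then the turn, a rotation vector about the tool's x, y, z in rad. A call has 1 to 20 rows; each row shifts and turns the commanded pose from where the row before left it, along the tool's axes as they then stand; what a row does not reach is not made up. A row lasts 1/12 s, in which the tool goes at most 41.7 mm and 7.16 degrees, less where a joint would pass 70% of its speed; a pose out of reach is approached as far as the arm can. A call with a gripper value outside its range is refused whole. The fingers move at their own pace and stop on an object; "force" is the grip in N (left out, the last holds). Time passes only in rows, so rows that do not move let the fingers close. It gives the time, the measured TCP pose, the force and the opening at its end, in the units of the state.
- ctrl.sense(): the state, without advancing time (a new reading comes with each control period).
- ctrl.get_image(name): name is "side" or "top" or "wrist"; returns a dict with "image" (400x640x3 uint8, red, green, blue), "camera_matrix" (3x3 intrinsics, pixels), "R" (3x3) and "t" (3): a world point X has camera coordinates R X + t. Camera axes: x right, y down, z forward; pixel columns grow to the right and rows downward; lengths in m; the calibration is good to about 2 mm. A picture is of the moment at which its call begins. There is no depth.
- ctrl.close_job(): hands the job in, once; it reports no verdict.
The state is a dict: "clock": time; "q": joint angles; "joint_vel": joint speeds; "joint_efforts": joint torques, N m; "eef_pos": TCP position; "ee_rot": TCP orientation; "wrist_force": force on the tool from outside, world axes, zero at the start; "torque": the same for the moment, N m; "width": opening from 0.0 (shut) to 1.0 (fully open).
Only numpy, scipy, OpenCV 4.12 (cv2) and the standard library are available. Lean on these libraries where they do the work, as an engineer would, in place of code of your own. Each camera call takes 0.05 s, during which the arm holds its last target.

## Working session

There is one attempt and no reset: what is moved stays moved. The work goes in short steps, Python scripts to look and compute and a tool call to move; the robot and the scene stay as the last step left them, time stands still between calls to the robot, and variables do not carry over. Pictures are saved under pics/ and viewed, and the job is handed in when it is done.

Besides the shell and the picture viewer there is one more tool, called after "Emit:" in YAML: its name, and indented under it one key for each argument. jog_arm: Moves the arm, as the interface text tells. Its arguments: {"type":"object","properties":{"rows":{"type":"array","items":{"type":"array","items":{"type":"number"}}},"force":{"type":"number"}},"required":["rows"]}

```bash
ls; mkdir -p pics; python3 - <<'E'
from cell import ctrl
import cv2
s=ctrl.sense();print({k:s[k] for k in s if k!='joint_efforts'},ctrl.tips_ahead)
for n in ['side','top','wrist']:
    d=ctrl.get_image(n);cv2.imwrite(f'pics/{n}0.png',d['image'][:,:,::-1]);print(n,d['camera_matrix'].tolist(),d['R'].round(3).tolist(),d['t'].round(3).tolist())
E
```

```text
pics
{'clock': 0.0, 'q': array([ 1.18672035e+00,  3.79404160e-01,  1.73479125e+00, -2.11380786e-05,
        1.02851323e+00, -3.33176086e-02]), 'joint_vel': array([ 1.53018895e-04, -4.95434084e-04, -9.32387090e-04, -8.27438165e-04,
        1.03401854e-03,  6.88594990e-05]), 'eef_pos': array([0.24039319, 0.65698605, 0.20698616]), 'ee_rot': array([[-9.39116147e-01,  3.43599624e-01, -4.01377124e-04],
       [ 3.43599857e-01,  9.39115570e-01, -1.04146669e-03],
       [ 1.90919442e-05, -1.11597131e-03, -9.99999377e-01]]), 'wrist_force': array([-0.29916543, -0.14110399,  0.32995291]), 'torque': array([0.02196295, 0.01515849, 0.07169833]), 'width': 1.002115321602402} 0.014
side [[409.45708676751593, 0.0, 325.7266430898381], [0.0, 409.45708676751593, 197.49287130148446], [0.0, 0.0, 1.0]] [[0.9, -0.436, -0.014], [-0.311, -0.618, -0.722], [0.307, 0.654, -0.691]] [-0.562, 0.278, 0.981]
top [[415.5651700256985, 0.0, 321.47554022327836], [0.0, 415.5651700256985, 200.7180014994069], [0.0, 0.0, 1.0]] [[-0.013, -1.0, -0.001], [-0.989, 0.013, -0.144], [0.144, -0.001, -0.99]] [0.012, 0.635, 1.292]
wrist [[304.1128563826476, 0.0, 316.2738885929419], [0.0, 304.1128563826476, 203.9755300849561], [0.0, 0.0, 1.0]] [[0.344, 0.939, -0.001], [0.905, -0.332, 0.265], [0.248, -0.092, -0.964]] [-0.699, -0.028, 0.39]
```

View pics/side0.png

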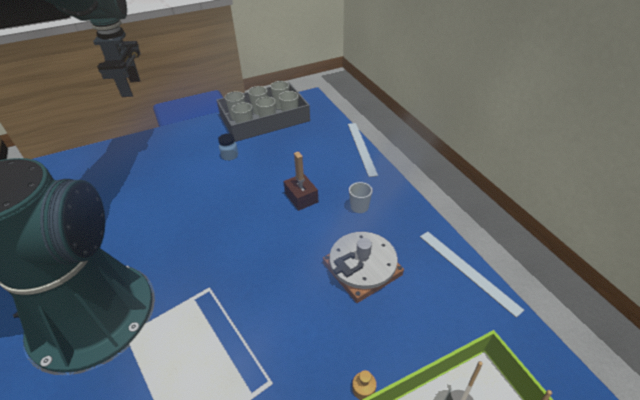

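View pics/top0.png

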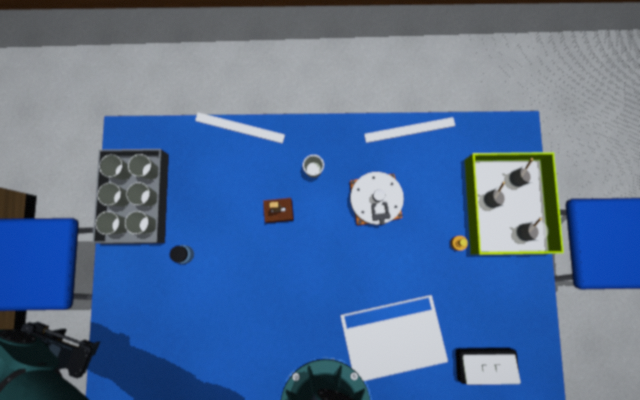

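View pics/wrist0.png

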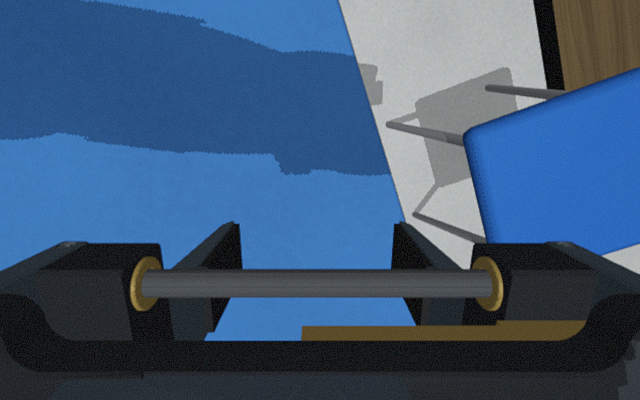

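```bash
python3 - <<'E'
import cv2,numpy as np
t=cv2.imread('pics/top0.png');s=cv2.imread('pics/side0.png')
a=cv2.resize(t[150:250,250:290+0][:, :],None,fx=5,fy=5,interpolation=3)
def crop(im,u0,u1,v0,v1,f,fn):
    c=cv2.resize(im[v0:v1,u0:u1],None,fx=f,fy=f,interpolation=cv2.INTER_CUBIC);cv2.imwrite(fn,c)
crop(t,335,415,160,240,7,'pics/c1.png')
crop(t,250,340,145,230,7,'pics/c2.png')
crop(s,270,420,140,240,5,'pics/c3.png')
crop(s,315,415,220,305,7,'pics/c4.png')
E
```

```text
(no output)
```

View pics/c1.png

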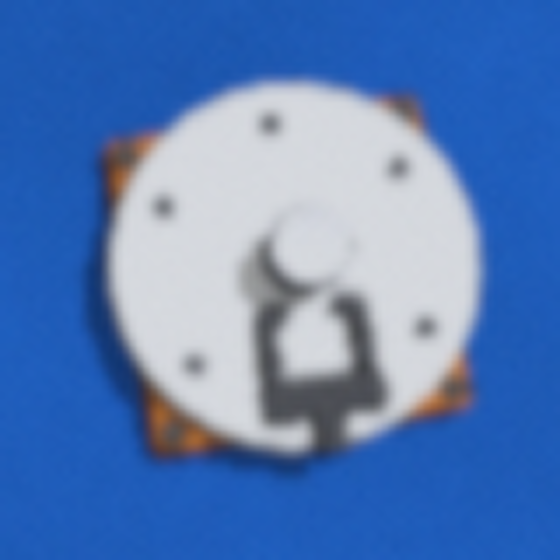

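View pics/c2.png

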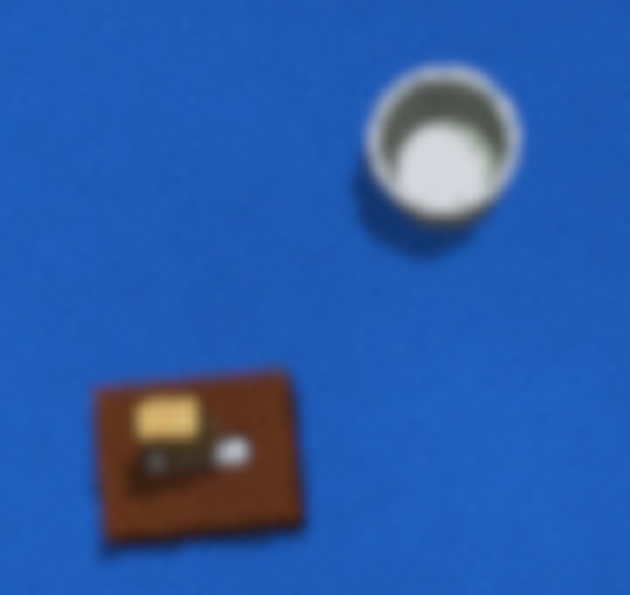

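View pics/c3.png

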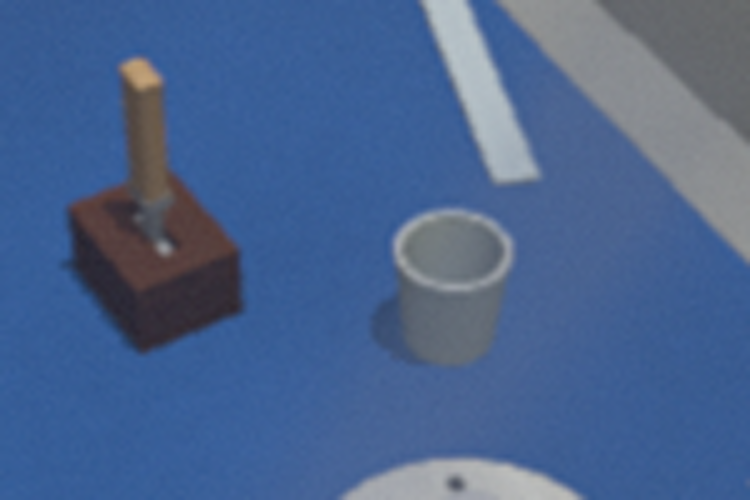

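View pics/c4.png

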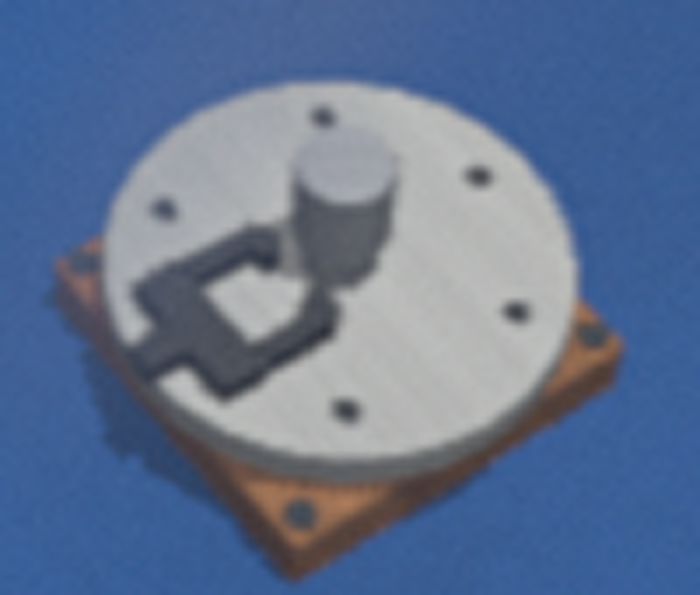

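```bash
cat > h.py <<'E'
import numpy as np,cv2
from cell import ctrl
def cam(n):
    d=ctrl.get_image(n);return d
def ray(d,uv,z):
    K,R,t=map(np.array,(d['camera_matrix'],d['R'],d['t']))
    C=-R.T@t; r=R.T@np.linalg.solve(K,[uv[0],uv[1],1]); return C+r*(z-C[2])/r[2]
def proj(d,X):
    p=d['camera_matrix']@(d['R']@np.array(X)+d['t']);return p[:2]/p[2]
def crop(im,u0,u1,v0,v1,f,fn):
    cv2.imwrite(fn,cv2.resize(im[v0:v1,u0:u1,::-1],None,fx=f,fy=f,interpolation=cv2.INTER_CUBIC))
def un(c,u0,v0,f): return (u0+(c[0]+.5)/f-.5, v0+(c[1]+.5)/f-.5)
E
python3 - <<'E'
from h import *
d=cam('top');e=cam('side')
def T(n,c,z,o=(335,160,7),D=d): print(n,ray(D,un(c,*o),z).round(4))
T('shaft',(311,247),.105);T('wheel',(295,267.5),.052)
for c in [(265,422),(387,402),(255,308),(362,292),(329,448)]:T('clip',c,.064)
o=(250,145,7)
for c in [(97,388),(288,372),(303,525),(106,537)]:T('stand',c,.052,o)
for c in [(136,400),(198,395),(203,440),(138,444),(168,420)]:T('handle',c,.169,o)
T('pot rim',(444,145),.07,o)
o=(270,140,5)
for c in [(120,65),(138,57),(163,75),(147,86),(142,72)]:T('handle s',c,.169,o,e)
for c in [(70,210),(140,289),(240,250),(172,172)]:T('stand s',c,.052,o,e)
o=(315,220,7)
T('shaft s',(346,163),.105,o,e);T('wheel s',(340,270),.052,o,e)
for c in [(135,290),(225,400),(140,367)]:T('clip s rear L,R,tail',c,.064,o,e)
for c in [(180,250),(460,240)]: pass
for n,c in [('jar',(180,254)),('weight',(459,243))]: print(n,ray(d,c,.07).round(3))
E
```

```text
shaft [ 0.6423 -0.1736  0.105 ]
wheel [ 0.6413 -0.1735  0.052 ]
clip [ 0.5693 -0.156   0.064 ]
clip [ 0.5776 -0.2113  0.064 ]
clip [ 0.6212 -0.1531  0.064 ]
clip [ 0.6279 -0.2018  0.064 ]
clip [ 0.5572 -0.1845  0.064 ]
stand [0.639 0.19  0.052]
stand [0.6452 0.1025 0.052 ]
stand [0.5747 0.0958 0.052 ]
stand [0.5704 0.1854 0.052 ]
handle [0.6162 0.1573 0.169 ]
handle [0.618  0.1314 0.169 ]
handle [0.599  0.1293 0.169 ]
handle [0.5977 0.1563 0.169 ]
handle [0.6076 0.1439 0.169 ]
pot rim [0.7465 0.0295 0.07  ]
handle s [0.6016 0.1542 0.169 ]
handle s [0.6135 0.1565 0.169 ]
handle s [0.6195 0.1349 0.169 ]
handle s [0.6076 0.1298 0.169 ]
handle s [0.6101 0.1428 0.169 ]
stand s [0.571  0.1802 0.052 ]
stand s [0.5818 0.0974 0.052 ]
stand s [0.6478 0.1016 0.052 ]
stand s [0.6404 0.1848 0.052 ]
shaft s [ 0.6445 -0.1745  0.105 ]
wheel s [ 0.6424 -0.1792  0.052 ]
clip s rear L,R,tail [ 0.5687 -0.1627  0.064 ]
clip s rear L,R,tail [ 0.5751 -0.2178  0.064 ]
clip s rear L,R,tail [ 0.5555 -0.1928  0.064 ]
jar [0.47  0.445 0.07 ]
weight [ 0.493 -0.423  0.07 ]
```

```bash
cat >> h.py <<'E'
from scipy.spatial.transform import Rotation as Ro
def pick(az,tilt,s):
    # hand z pointing down and toward -dir(az), tilt from vertical; y = s*(left of az)
    c=np.array([np.cos(az),np.sin(az),0]);z=-np.sin(tilt)*c-np.cos(tilt)*np.array([0,0,1])
    y=s*np.array([-np.sin(az),np.cos(az),0]);return np.column_stack([np.cross(y,z),y,z])
def plan(p=None,R=None):
    st=ctrl.sense();R0=np.array(st['ee_rot']);p0=np.array(st['eef_pos'])
    print('t',round(st['clock'],2),'pos',p0.round(4),'q',st['q'].round(2),'w',round(st['width'],3),'F',st['wrist_force'].round(1))
    print('R',R0.round(3).tolist())
    if p is not None: print('shift in current tool axes cm',(R0.T@(np.array(p)-p0)*100).round(2))
    if R is not None:
        r=Ro.from_matrix(R0.T@R).as_rotvec();print('rotvec',r.round(3),np.linalg.norm(r).round(3))
        if p is not None: print('shift in target axes cm',(R.T@(np.array(p)-p0)*100).round(2))
E
python3 - <<'E'
from h import *
plan([.70,.15,.33],pick(.08,0,-1))
E
```

```text
t 0.25 pos [0.2405 0.6572 0.2073] q [ 1.19  0.38  1.73  0.    1.03 -0.03] w 0.998 F [0.5 0.2 0.2]
R [[-0.939, 0.344, -0.0], [0.344, 0.939, -0.0], [0.0, -0.001, -1.0]]
shift in current tool axes cm [-60.58 -31.85 -12.25]
rotvec [-0.000e+00  1.000e-03  2.711e+00] 2.711
shift in target axes cm [ 41.75  54.23 -12.27]
```

Emit:
jog_arm:
  rows:
    - [9.1,-1.5,-1,-4,0,0,-0.02]
    - [9.1,-3,-1.6,-4,0,0,-0.03]
    - [9.1,-3.3,-1.7,-1.5,0,0,-0.03]
    - [9.1,-3.3,-1.75,-1,0,0,0]
    - [9.1,-3.3,-1.75,-0.5,0,0,0]
    - [9.1,-3.3,-1.75,-0.5,0,0,0]
    - [9.1,-3.3,-1.75,-0.5,0,0,0]
    - [9.1,-3.3,-1.75,0,0,0,0]
    - [9.1,-3.3,-1.75,0,0,0,0]
    - [9.1,-3.3,-1.75,0,0,0,0]
    - [9.1,-3.3,-1.75,0,0,0,0]
    - [9.1,-3.3,-1.75,0,0,0,0]
    - [9.1,-3.3,-1.75,0,0,0,0]
    - [9.1,-3.3,-1.75,0,0,0,0]
    - [9.1,-3.3,-1.75,0,0,0,0]
    - [9.1,-3.3,-1.75,0,0,0,0]
    - [9.1,-3.3,-1.75,0,0,0,0]
    - [9.1,-3.3,-1.75,0,0,0,0]
    - [9.1,-2,-1,0,0,0,0]
    - [9.1,0,0,0,0,0,0]

```text
clock: 1.92
eef_pos: [0.7214, 0.1942, 0.3168]
ee_rot: [[-0.963, 0.27, 0.0], [0.27, 0.963, -0.001], [-0.0, -0.001, -1.0]]
wrist_force: [0.3, -0.4, 0.4]
width: 0.997
```

```bash
python3 - <<'E'
from h import *
plan([.78,.157,.33],pick(.08,0.8,1))
E
```

```text
t 1.92 pos [0.7214 0.1942 0.3168] q [ 0.23  0.36  1.56 -0.    1.23 -1.06] w 0.997 F [ 0.3 -0.4  0.4]
R [[-0.963, 0.27, 0.0], [0.27, 0.963, -0.001], [-0.0, -0.001, -1.0]]
shift in current tool axes cm [-6.65 -2.   -1.32]
rotvec [ 0.141  0.792 -0.335] 0.871
shift in target axes cm [-2.91 -4.17 -4.9 ]
```

Emit:
jog_arm:
  rows:
    - [9.1,0,0,0,0,0,-0.118]
    - [9.1,0,0,0,0,0,-0.118]
    - [9.1,0,0,0,0,0,-0.118]
    - [9.1,0,0,0,0,0.105,0]
    - [9.1,0,0,0,0,0.105,0]
    - [9.1,0,0,0,0,0.105,0]
    - [9.1,0,0,0,0,0.105,0]
    - [9.1,0,0,0,0,0.105,0]
    - [9.1,0,0,0,0,0.105,0]
    - [9.1,0,0,0,0,0.105,0]
    - [9.1,0,0,0,0,0.105,0]
    - [9.1,0,0,0,0,0.105,0]
    - [9.1,0,0,0,0,0.105,0]
    - [9.1,0,0,0,0,0,0]

```text
clock: 3.08
eef_pos: [0.7182, 0.1976, 0.3128]
ee_rot: [[-0.486, -0.083, -0.87], [-0.04, 0.997, -0.073], [0.873, -0.001, -0.488]]
wrist_force: [-1.1, 0.5, -1.3]
width: 0.997
```

```bash
python3 - <<'E'
from h import *
plan([.7153,.1521,.1875],pick(.08,1.05,1))
E
```

```text
t 3.08 pos [0.7182 0.1976 0.3128] q [ 0.2   0.87  1.02  0.14  2.31 -1.42] w 0.997 F [-1.1  0.5 -1.3]
R [[-0.486, -0.083, -0.87], [-0.04, 0.997, -0.073], [0.873, -0.001, -0.488]]
shift in current tool axes cm [-10.62  -4.5    6.7 ]
rotvec [-0.003 -0.011  0.001] 0.012
shift in target axes cm [-10.54  -4.51   6.81]
```

Emit:
jog_arm:
  rows:
    - [9.1,-1.8,-0.75,1.1,0,0,0]
    - [9.1,-1.8,-0.75,1.1,0,0,0]
    - [9.1,-1.8,-0.75,1.1,0,0,0]
    - [9.1,-1.8,-0.75,1.1,0,0,0]
    - [9.1,-1.8,-0.75,1.1,0,0,0]
    - [9.1,-1.6,-0.75,1.1,0,0,0]
    - [9.1,0,0,0,0,0,0]
    - [9.1,0,0,0,0,0,0]

```text
clock: 3.75
eef_pos: [0.7178, 0.1519, 0.1917]
ee_rot: [[-0.495, -0.083, -0.865], [-0.041, 0.997, -0.072], [0.868, -0.0, -0.496]]
wrist_force: [1.3, 0.1, 0.2]
width: 1.0
```

```bash
python3 - <<'E'
from h import *
plan([.6118,.1438,.1275],pick(.08,1.05,1))
w=cam('wrist');cv2.imwrite('pics/w1.png',w['image'][:,:,::-1]);s=cam('side');crop(s['image'],230,430,60,240,4,'pics/s1.png')
print(proj(w,[.6075,.1435,.169]),proj(w,[.6075,.1435,.075]))
E
```

```text
t 3.75 pos [0.7178 0.1519 0.1917] q [ 0.15  0.96  1.08  0.07  2.15 -1.49] w 1.0 F [1.3 0.1 0.2]
R [[-0.495, -0.083, -0.865], [-0.041, 0.997, -0.072], [0.868, -0.0, -0.496]]
shift in current tool axes cm [-0.3   0.07 12.41]
rotvec [-0.002 -0.001  0.001] 0.003
shift in target axes cm [-0.28  0.04 12.41]
[316.57043088 163.51392528] [316.52765192 228.87277558]
```

View pics/w1.png

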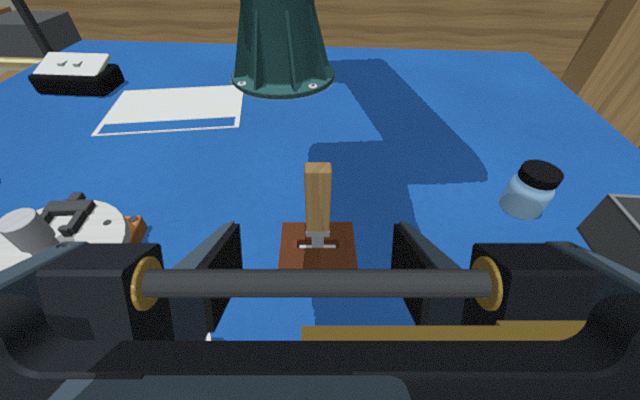

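View pics/s1.png

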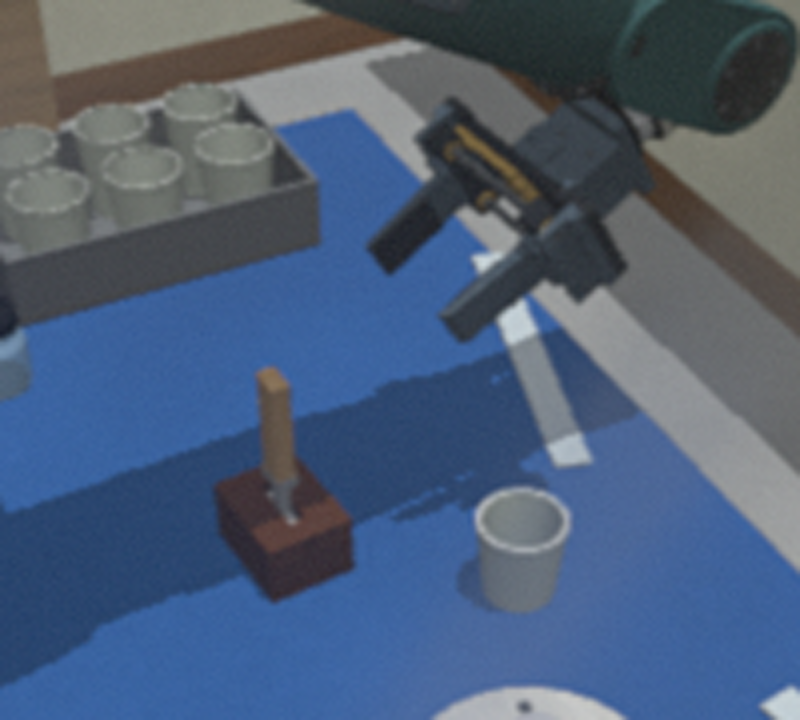

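The wrist view shows the handle's top end at about (318,163) and its foot at (317,232). That is within 2 px of my prediction and centred between the fingers, so I'll go in and grip.

Emit:
jog_arm:
  rows:
    - [9.1,0,0,2,0,0,0]
    - [9.1,-0.1,0,2,0,0,0]
    - [9.1,-0.1,0,2,0,0,0]
    - [9.1,-0.1,0,2,0,0,0]
    - [9.1,0,0,2,0,0,0]
    - [9.1,0,0,1.5,0,0,0]
    - [9.1,0,0,0.9,0,0,0]
    - [9.1,0,0,0,0,0,0]
    - [1.5,0,0,0,0,0,0]
    - [1.5,0,0,0,0,0,0]
    - [1.5,0,0,0,0,0,0]
    - [1.5,0,0,0,0,0,0]
    - [1.5,0,0,0,0,0,0]
    - [1.5,0,0,0,0,0,0]
    - [1.5,0,0,0,0,0,0]
    - [1.5,0,0,0,0,0,0]
  force: 40

```text
clock: 5.18
eef_pos: [0.6125, 0.1435, 0.1282]
ee_rot: [[-0.496, -0.083, -0.864], [-0.041, 0.997, -0.072], [0.867, -0.0, -0.498]]
wrist_force: [0.4, 0.3, -0.9]
width: 0.444
```

```bash
python3 - <<'E'
from h import *
st=ctrl.sense();p=st['eef_pos'];plan(p+[0,0,.06])
s=cam('side');crop(s['image'],230,430,60,240,4,'pics/s2.png')
E
```

```text
t 5.18 pos [0.6125 0.1435 0.1282] q [ 0.16  0.87  1.38  0.07  1.94 -1.5 ] w 0.444 F [ 0.4  0.3 -0.9]
R [[-0.496, -0.083, -0.864], [-0.041, 0.997, -0.072], [0.867, -0.0, -0.498]]
shift in current tool axes cm [ 5.2  -0.   -2.99]
```

View pics/s2.png

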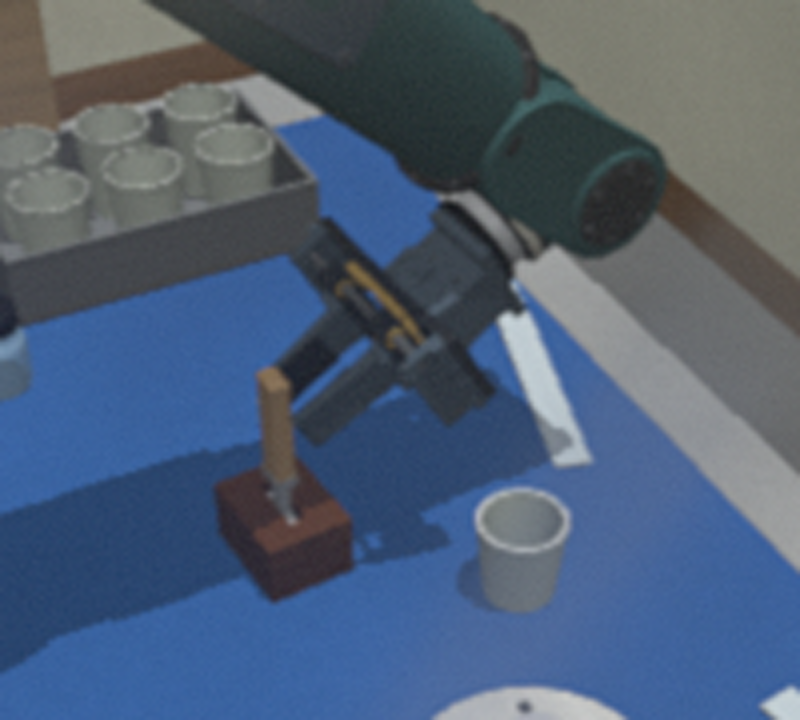

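The fingers are in place around the handle but still closing, so they need more time.

Emit:
jog_arm:
  rows:
    - [1.5,0,0,0,0,0,0]
    - [1.5,0,0,0,0,0,0]
    - [1.5,0,0,0,0,0,0]
    - [1.5,0,0,0,0,0,0]
    - [1.5,0,0,0,0,0,0]

```text
clock: 5.65
eef_pos: [0.6124, 0.1435, 0.1283]
ee_rot: [[-0.496, -0.083, -0.864], [-0.041, 0.997, -0.072], [0.867, -0.0, -0.498]]
wrist_force: [-0.2, -0.1, 0.9]
width: 0.274
```

Emit:
jog_arm:
  rows:
    - [1.5,0,0,0,0,0,0]
    - [1.5,0.87,0,-0.5,0,0,0]
    - [1.5,0.87,0,-0.5,0,0,0]
    - [1.5,0.87,0,-0.5,0,0,0]
    - [1.5,0.87,0,-0.5,0,0,0]
    - [1.5,0.87,0,-0.5,0,0,0]
    - [1.5,1.74,0,-1,0,0,0]
    - [1.5,1.74,0,-1,0,0,0]
    - [1.5,1.74,0,-1,0,0,0]
    - [1.5,1.74,0,-1,0,0,0]
    - [1.5,1.74,0,-1,0,0,0]
    - [1.5,1.74,0,-1,0,0,0]
    - [1.5,0,0,0,0,0,0]

```text
clock: 6.73
eef_pos: [0.6138, 0.1437, 0.3043]
ee_rot: [[-0.501, -0.083, -0.862], [-0.042, 0.997, -0.072], [0.864, 0.001, -0.503]]
wrist_force: [1.3, 0.8, -0.8]
width: 0.275
```

```bash
python3 - <<'E'
from h import *
st=ctrl.sense();p=st['eef_pos'];plan([.6,.0,.30])
s=cam('side');crop(s['image'],230,430,30,210,4,'pics/s3.png')
E
```

```text
t 6.73 pos [0.6138 0.1437 0.3043] q [ 0.16  0.67  1.36  0.08  2.15 -1.49] w 0.275 F [ 1.3  0.8 -0.8]
R [[-0.501, -0.083, -0.862], [-0.042, 0.997, -0.072], [0.864, 0.001, -0.503]]
shift in current tool axes cm [  0.93 -14.2    2.43]
```

View pics/s3.png

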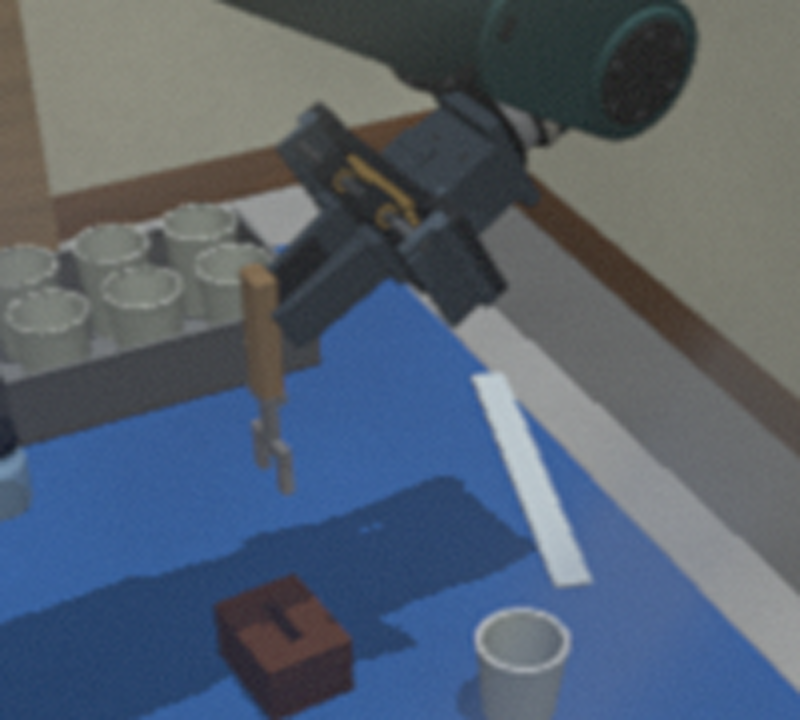

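The tool is out and hangs upright in the grip. I'll shift toward y=0, roll half a turn about the hand axis and reduce the tilt, so the tool comes level.

Emit:
jog_arm:
  rows:
    - [1.5,0,-2,0.2,0,0,0]
    - [1.5,0,-2.5,0.2,0,0,0]
    - [1.5,0,-2.5,0.2,0,0,0]
    - [1.5,0,-2.5,0,0,0,0]
    - [1.5,0,-2.5,0,0,0,0]
    - [1.5,0,-2.2,0,0,0,0]
    - [1.5,0,0,0,0,0,0.1]
    - [1.5,0,0,0,0,0,0.12]
    - [1.5,0,0,0,0,0,0.12]
    - [1.5,0,0,0,0,0,0.12]
    - [1.5,0,0,0,0,0,0.12]
    - [1.5,0,0,0,0,0,0.12]
    - [1.5,0,0,0,0,0,0.12]
    - [1.5,0,0,0,0,0,0.12]
    - [1.5,0,0,0,0,0,0.12]
    - [1.5,0,0,0,0,0,0.12]
    - [1.5,0,0,0,0,0,0.12]
    - [1.5,0,0,0,0,0,0.12]
    - [1.5,0,0,0,0,0,0.12]
    - [1.5,0,0,0,0,0,0.12]

```text
clock: 8.45
eef_pos: [0.6187, 0.0009, 0.2949]
ee_rot: [[-0.036, 0.5, -0.865], [0.996, -0.054, -0.072], [-0.082, -0.864, -0.496]]
wrist_force: [-0.0, -0.7, -1.6]
width: 0.269
```

Emit:
jog_arm:
  rows:
    - [1.5,0,0,0,0,0,0.12]
    - [1.5,0,0,0,0,0,0.12]
    - [1.5,0,0,0,0,0,0.12]
    - [1.5,0,0,0,0,0,0.12]
    - [1.5,0,0,0,0,0,0.12]
    - [1.5,0,0,0,0,0,0.12]
    - [1.5,0,0,0,0,0,0.12]
    - [1.5,0,0,0,0,0,0.12]
    - [1.5,0,0,0,0,0,0.12]
    - [1.5,0,0,0,0,0,0.12]
    - [1.5,0,0,0,0,0,0.12]
    - [1.5,0,0,0,0,0,0.1]
    - [1.5,0,0,0,0,0.1,0]
    - [1.5,0,0,0,0,0.1,0]
    - [1.5,0,0,0,0,0.1,0]
    - [1.5,0,0,0,0,0.1,0]
    - [1.5,0,0,0,0,0.1,0]
    - [1.5,0,0,0,0,0,0]
    - [1.5,0,0,0,0,0,0]

```text
clock: 10.03
eef_pos: [0.6183, 0.001, 0.2963]
ee_rot: [[0.843, 0.113, -0.526], [0.124, -0.992, -0.014], [-0.523, -0.053, -0.851]]
wrist_force: [-0.0, 0.6, -1.7]
width: 0.273
```

```bash
python3 - <<'E'
from h import *
plan([.5,.0,.08],pick(0,.52,-1))
s=cam('side');crop(s['image'],230,430,50,230,4,'pics/s4.png')
E
```

```text
t 10.03 pos [0.6183 0.001  0.2963] q [-0.02  0.43  1.57 -0.03  1.7   1.42] w 0.273 F [-0.   0.6 -1.7]
R [[0.843, 0.113, -0.526], [0.124, -0.992, -0.014], [-0.523, -0.053, -0.851]]
shift in current tool axes cm [ 1.33 -0.09 24.62]
rotvec [0.012 0.034 0.125] 0.13
shift in target axes cm [ 0.48  0.1  24.65]
```

View pics/s4.png

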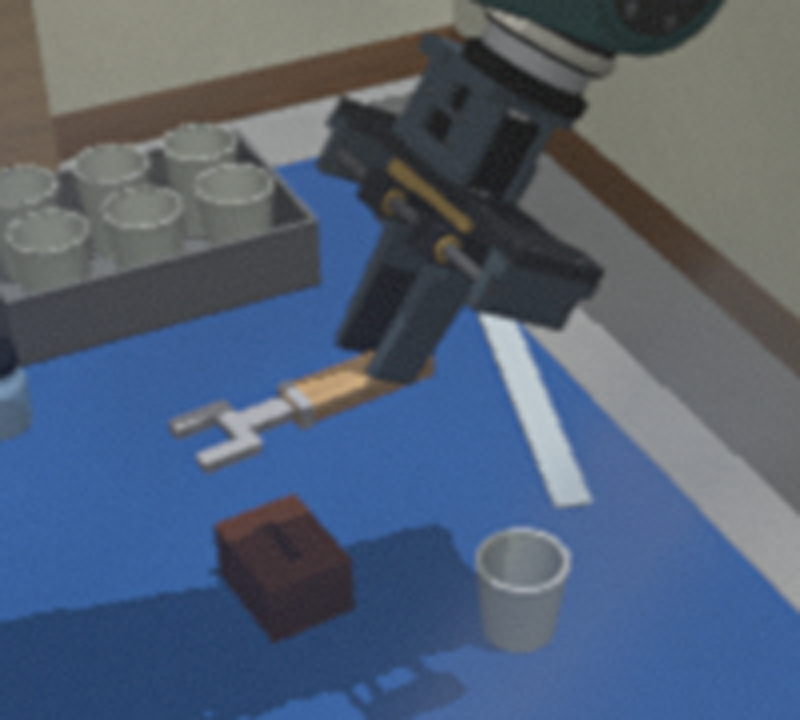

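```bash
python3 - <<'E'
from h import *
plan([.49,-.01,.09],pick(0,.52,-1))
E
```

```text
t 10.08 pos [0.6186 0.0011 0.2955] q [-0.02  0.43  1.57 -0.03  1.7   1.42] w 0.274 F [-0.6 -0.6 -2.3]
R [[0.842, 0.113, -0.527], [0.124, -0.992, -0.014], [-0.524, -0.053, -0.85]]
shift in current tool axes cm [-0.19  0.74 24.26]
rotvec [0.012 0.036 0.125] 0.131
shift in target axes cm [-0.95  1.11 24.23]
```

Emit:
jog_arm:
  rows:
    - [1.5,0,0,0,0.006,0.018,0.062]
    - [1.5,0,0,0,0.006,0.018,0.062]
    - [1.5,-0.1,0.1,2.2,0,0,0]
    - [1.5,-0.1,0.1,2.2,0,0,0]
    - [1.5,-0.1,0.1,2.2,0,0,0]
    - [1.5,-0.1,0.1,2.2,0,0,0]
    - [1.5,-0.1,0.1,2.2,0,0,0]
    - [1.5,-0.1,0.1,2.2,0,0,0]
    - [1.5,-0.1,0.1,2.2,0,0,0]
    - [1.5,-0.1,0.1,2.2,0,0,0]
    - [1.5,-0.1,0.1,2.2,0,0,0]
    - [1.5,0,0.1,2.2,0,0,0]
    - [1.5,0,0.1,2.2,0,0,0]
    - [1.5,0,0,0,0,0,0]
    - [1.5,0,0,0,0,0,0]

```text
clock: 11.33
eef_pos: [0.4912, -0.0095, 0.0889]
ee_rot: [[0.867, 0.001, -0.498], [0.001, -1.0, 0.0], [-0.498, -0.001, -0.867]]
wrist_force: [0.7, 0.6, -0.5]
width: 0.274
```

```bash
python3 - <<'E'
from h import *
plan([.49,-.01,.024],pick(0,.52,-1))
s=cam('side');crop(s['image'],200,400,120,300,4,'pics/s5.png')
E
```

```text
t 11.33 pos [ 0.4912 -0.0095  0.0889] q [-0.05  0.48  1.93 -0.03  1.25  1.53] w 0.274 F [ 0.7  0.6 -0.5]
R [[0.867, 0.001, -0.498], [0.001, -1.0, 0.0], [-0.498, -0.001, -0.867]]
shift in current tool axes cm [3.13 0.06 5.68]
rotvec [-0.     0.001  0.001] 0.002
shift in target axes cm [3.12 0.05 5.69]
```

View pics/s5.png

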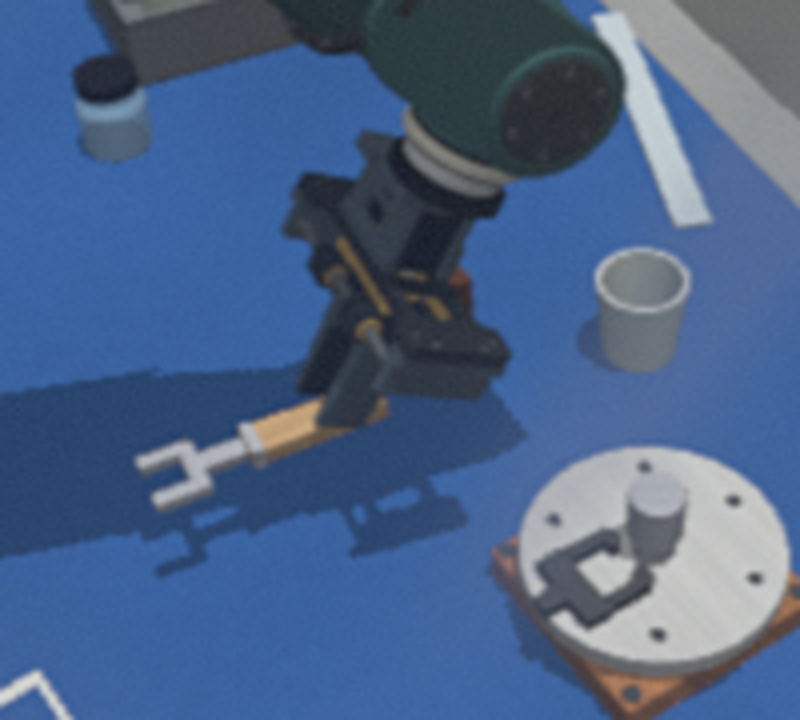

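The tool looks level, with the fork toward the robot and clear desk below it. I'll lower it until the fingertips are just clear, then let go.

Emit:
jog_arm:
  rows:
    - [1.5,0.65,0,1.2,0,0,0]
    - [1.5,0.65,0,1.2,0,0,0]
    - [1.5,0.65,0,1.2,0,0,0]
    - [1.5,0.5,0,0.9,0,0,0]
    - [1.5,0.3,0,0.6,0,0,0]
    - [1.5,0.2,0,0.35,0,0,0]
    - [1.5,0,0,0,0,0,0]
    - [1.5,0,0,0,0,0,0]

```text
clock: 12.05
eef_pos: [0.4908, -0.0094, 0.0279]
ee_rot: [[0.87, 0.001, -0.494], [0.001, -1.0, 0.0], [-0.494, -0.001, -0.87]]
wrist_force: [0.1, 0.5, -0.4]
width: 0.276
```

Emit:
jog_arm:
  rows:
    - [1.5,0.1,0,0.17,0,0,0]
    - [1.5,0.1,0,0.17,0,0,0]
    - [1.5,0,0,0,0,0,0]
    - [5,0,0,0,0,0,0]
    - [5,0,0,0,0,0,0]
    - [5,0,0,0,0,0,0]
    - [5,0,0,0,0,0,0]
    - [5,0,0,0,0,0,0]

```text
clock: 12.72
eef_pos: [0.4908, -0.0094, 0.0241]
ee_rot: [[0.87, 0.001, -0.493], [0.001, -1.0, 0.0], [-0.493, -0.001, -0.87]]
wrist_force: [0.6, -1.0, 0.2]
width: 0.546
```

```bash
python3 - <<'E'
from h import *
plan([.52,-.01,.12])
s=cam('side');crop(s['image'],200,400,120,300,4,'pics/s6.png')
E
```

```text
t 12.72 pos [ 0.4908 -0.0094  0.0241] q [-0.05  0.59  1.93 -0.03  1.14  1.54] w 0.546 F [ 0.6 -1.   0.2]
R [[0.87, 0.001, -0.493], [0.001, -1.0, 0.0], [-0.493, -0.001, -0.87]]
shift in current tool axes cm [-2.2   0.05 -9.78]
```

View pics/s6.png

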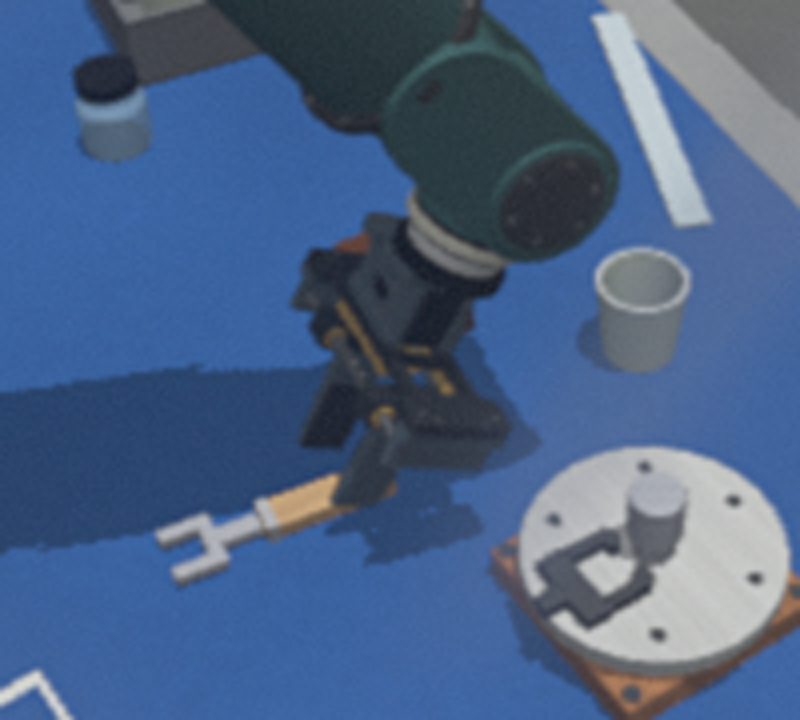

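It dropped flat. I'll back out along the hand axis and turn the hand to point straight down.

Emit:
jog_arm:
  rows:
    - [6,0,0,-0.5,0,0,0]
    - [6,0,0,-1,0,0,0]
    - [6,0,0,-1.5,0,0,0]
    - [6,0,0,-2,0,0,0]
    - [6,0,0,-2.5,0,0,0]
    - [6,0,0,-2.5,0,0,0]
    - [6,0,0,-2,0,0.1,0]
    - [6,0,0,-1,0,0.1,0]
    - [6,0,0,0,0,0.1,0]
    - [6,0,0,0,0,0.1,0]
    - [6,0,0,0,0,0.1,0]
    - [6,0,0,0,0,0.015,0]
    - [6,0,0,0,0,0,0]

```text
clock: 13.85
eef_pos: [0.5536, -0.0094, 0.1385]
ee_rot: [[1.0, 0.001, -0.002], [0.001, -1.0, 0.001], [-0.002, -0.001, -1.0]]
wrist_force: [1.1, 0.0, 0.1]
width: 0.655
```

```bash
python3 - <<'E'
from h import *
plan([.49,-.01,.12],pick(0,0,-1))
t=cam('top');crop(t['image'],260,410,150,260,5,'pics/t2.png');print(proj(t,[.49,-.01,.016]))
s=cam('side');crop(s['image'],210,370,180,300,5,'pics/s7.png')
w=cam('wrist');cv2.imwrite('pics/w2.png',w['image'][:,:,::-1])
E
```

```text
t 13.85 pos [ 0.5536 -0.0094  0.1385] q [-0.06  0.25  2.06  0.    0.83  1.51] w 0.655 F [1.1 0.  0.1]
R [[1.0, 0.001, -0.002], [0.001, -1.0, 0.001], [-0.002, -0.001, -1.0]]
shift in current tool axes cm [-6.35  0.05  1.86]
rotvec [-0.001  0.002  0.001] 0.002
shift in target axes cm [-6.36  0.06  1.85]
[326.35541392 246.27452469]
```

View pics/t2.png

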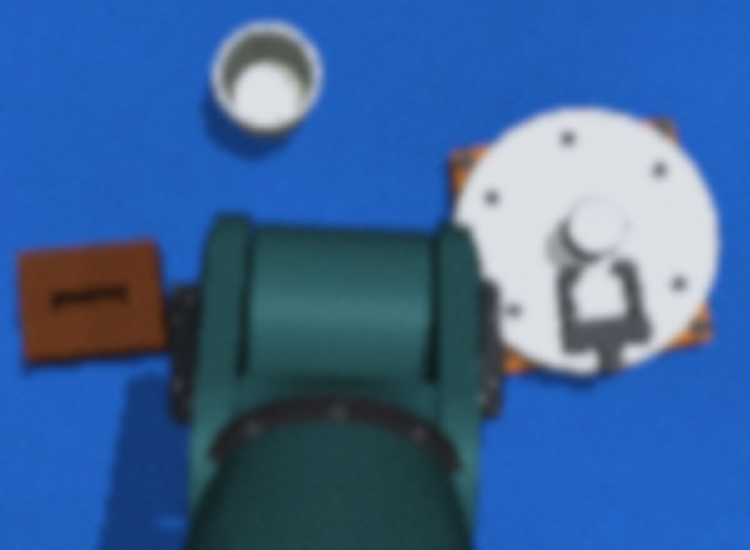

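View pics/s7.png

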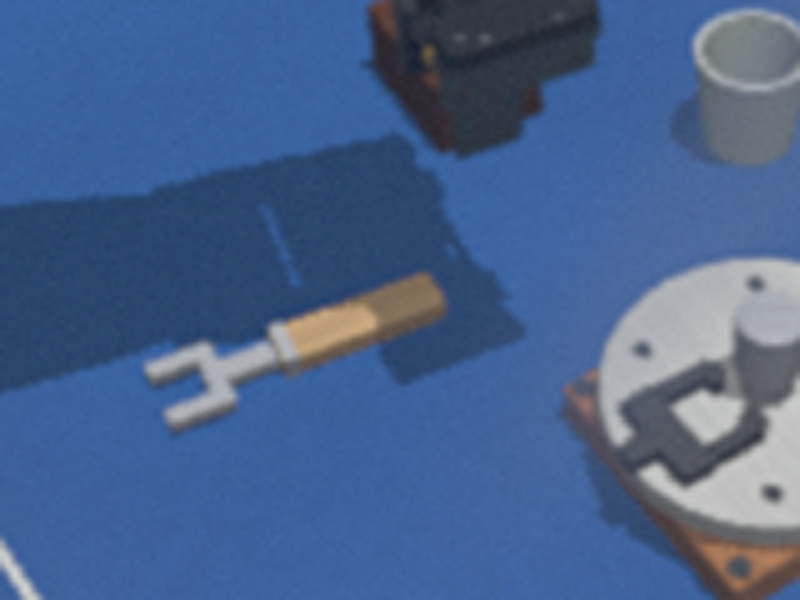

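View pics/w2.png

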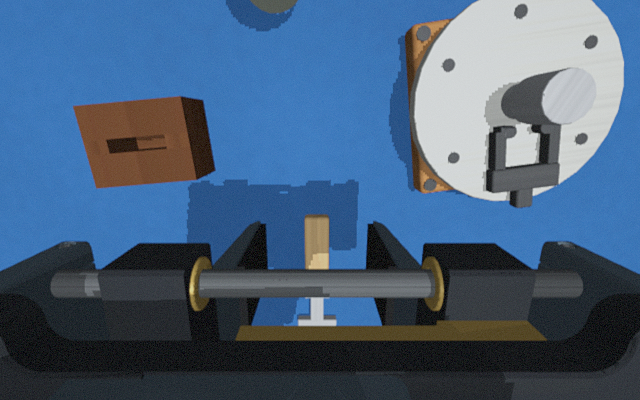

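```bash
python3 - <<'E'
from h import *
w=cam('wrist');crop(w['image'],460,620,50,220,4,'pics/w3.png');crop(w['image'],280,360,200,340,5,'pics/w4.png')
s=cam('side')
print('end',ray(w,(317,216),.016))
o=(210,180,5)
for n,c,z in [('tipL',(150,366),.012),('tipR',(172,415),.012),('end',(435,281),.016)]:print(n,ray(s,un(c,*o),z).round(4))
E
```

```text
end [ 0.53418673 -0.00985855  0.016     ]
tipL [0.3735 0.0094 0.012 ]
tipR [ 0.3741 -0.0272  0.012 ]
end [ 0.5321 -0.0069  0.016 ]
```

View pics/w3.png

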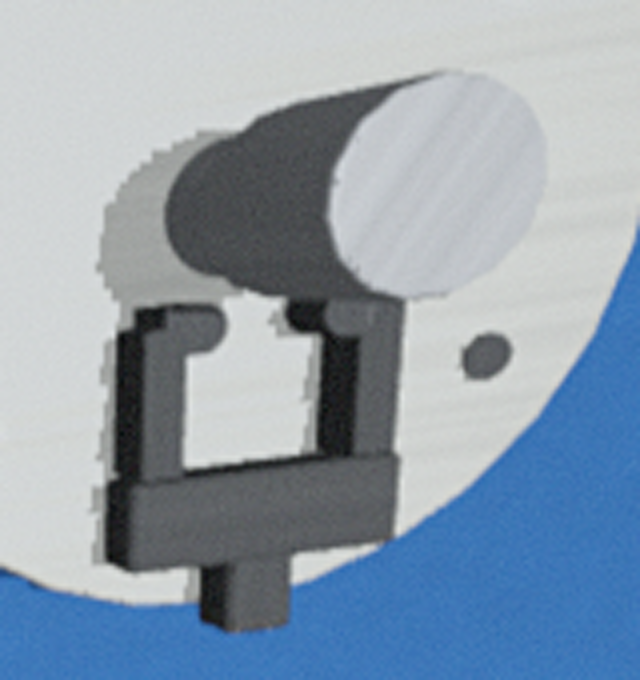

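View pics/w4.png

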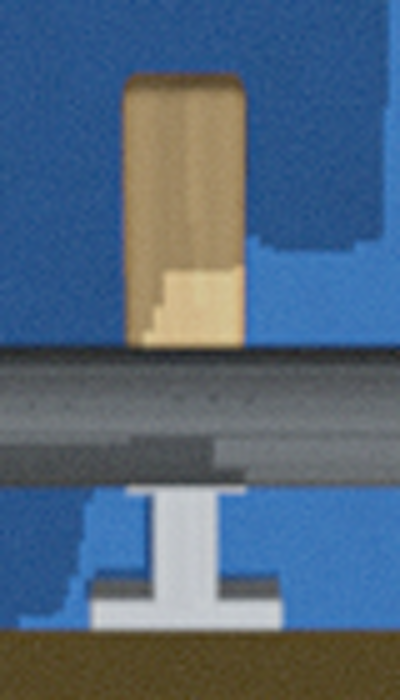

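```bash
python3 - <<'E'
from h import *
w=cam('wrist');o=(460,50,4);P=lambda c,z,o=o:ray(w,un(c,*o),z)[:2]
L=P((131,572),.064);R=P((393,540),.064);m=(L+R)/2;sh=P((438,185),.105);tl=P((261,629),.064)
jl=P((143,312),.064);jr=P((403,300),.064)
print('rear',L,R,m,'len',np.linalg.norm(L-R),'ang',np.arctan2(-(R-L)[0]*-1,-(R-L)[1]))
print('shaft',sh,'tail',tl,'len',np.linalg.norm(tl-m),'tail ang',np.arctan2(*(m-tl)[::-1]),'jaws',jl,jr)
d=sh-m;print('to shaft',d,np.linalg.norm(d),np.arctan2(d[1],d[0]))
o4=(280,200,5)
a=P((184.5,76),.016,o4);b=P((186.5,600),.012,o4);c=P((185,300),.016,o4)
print('tool',a,b,c)
E
```

```text
rear [ 0.57015489 -0.15718619] [ 0.57703007 -0.21077606] [ 0.57359248 -0.18398113] len 0.05402908532718118 ang 0.12759543585148314
shaft [ 0.64402981 -0.17254149] tail [ 0.55770537 -0.18676977] len 0.016129995266113986 tail ang 0.17375864541256178 jaws [ 0.6231755  -0.15140305] [ 0.62549133 -0.20252104]
to shaft [0.07043733 0.01143964] 0.07136023725627545 0.16100300968483142
tool [ 0.53547099 -0.00931805] [ 0.40823264 -0.00982383] [ 0.4853756  -0.00944332]
```

Emit:
jog_arm:
  rows:
    - [6,-2,0,1,0,0,0]
    - [6,-2.3,0,1.5,0,0,0]
    - [6,-2.3,0,1.5,0,0,0]
    - [6,0,0,2,0,0,0]
    - [6,0,0,2,0,0,0]
    - [6,0,0,1.5,0,0,0]
    - [6,0,0,1,0,0,0]
    - [6,0,0,0.8,0,0,0]
    - [6,0,0,0.6,0,0,0]
    - [6,0,0,0,0,0,0]
    - [6,0,0,0,0,0,0]

```text
clock: 15.07
eef_pos: [0.4881, -0.0094, 0.0187]
ee_rot: [[1.0, 0.001, -0.001], [0.001, -1.0, 0.001], [-0.001, -0.001, -1.0]]
wrist_force: [-0.5, 0.5, -0.2]
width: 0.655
```

```bash
python3 - <<'E'
from h import *
plan([.487,-.0095,.0175],pick(0,0,-1))
E
```

```text
t 15.07 pos [ 0.4881 -0.0094  0.0187] q [-0.07  0.38  2.21  0.    0.56  1.5 ] w 0.655 F [-0.5  0.5 -0.2]
R [[1.0, 0.001, -0.001], [0.001, -1.0, 0.001], [-0.001, -0.001, -1.0]]
shift in current tool axes cm [-0.11  0.01  0.12]
rotvec [-0.001  0.001  0.001] 0.002
shift in target axes cm [-0.11  0.01  0.12]
```

Emit:
jog_arm:
  rows:
    - [1.5,-0.1,0,0.1,0,0,0]
    - [1.5,0,0,0,0,0,0]
    - [1.5,0,0,0,0,0,0]
    - [1.5,0,0,0,0,0,0]
    - [1.5,0,0,0,0,0,0]
    - [1.5,0,0,0,0,0,0]
    - [1.5,0,0,0,0,0,0]
    - [1.5,0,0,0,0,0,0]
    - [1.5,0,0,0,0,0,0]
    - [1.5,0,0,-1,0,0,0]
    - [1.5,0,0,-2,0,0,0]
    - [1.5,0,0,-3,0,0,0]
    - [1.5,0,0,-3,0,0,0]
    - [1.5,0,0,-3,0,0,0]
    - [1.5,0,0,0,0,0,0]
  force: 55

```text
clock: 16.32
eef_pos: [0.4899, -0.0097, 0.1432]
ee_rot: [[1.0, 0.001, 0.006], [0.001, -1.0, 0.0], [0.006, -0.0, -1.0]]
wrist_force: [1.7, 0.5, 0.6]
width: 0.167
```

```bash
python3 - <<'E'
from h import *
plan([.487,-.0095,.0175],pick(.145,0,1))
s=cam('side');crop(s['image'],200,370,150,300,4,'pics/s8.png')
E
```

```text
t 16.32 pos [ 0.4899 -0.0097  0.1432] q [-0.07  0.14  2.19  0.    0.81  1.5 ] w 0.167 F [1.7 0.5 0.6]
R [[1.0, 0.001, 0.006], [0.001, -1.0, 0.0], [0.006, -0.0, -1.0]]
shift in current tool axes cm [-0.37 -0.02 12.57]
rotvec [-0.009 -0.     2.998] 2.998
shift in target axes cm [ 0.28  0.06 12.57]
```

View pics/s8.png

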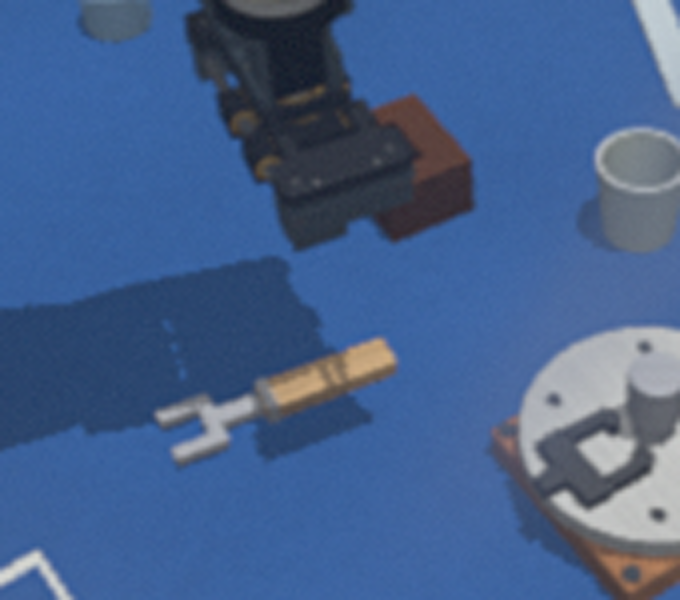

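The opening reads 0.167, so the fingers closed on nothing and the tool is still lying at the same spot (handle end at about (297,236) in the side view). I'll go down again, slightly deeper, and check the opening before lifting.

Emit:
jog_arm:
  rows:
    - [6,0,0,1,0,0,0]
    - [6,0,0,2,0,0,0]
    - [6,0,0,2,0,0,0]
    - [6,0,0,1,0,0,0]
    - [6,-0.1,0,0,0,0,0]
    - [6,-0.1,0,2,0,-0.006,0]
    - [6,-0.1,0,2,0,0,0]
    - [6,0,0,1.3,0,0,0]
    - [6,0,0,0.9,0,0,0]
    - [6,0,0,0.3,0,0,0]
    - [6,0,0,0,0,0,0]
    - [6,0,0,0,0,0,0]

```text
clock: 17.37
eef_pos: [0.4839, -0.0094, 0.013]
ee_rot: [[1.0, 0.001, -0.007], [0.001, -1.0, 0.001], [-0.007, -0.001, -1.0]]
wrist_force: [0.2, 0.0, 0.2]
width: 0.66
```

```bash
python3 - <<'E'
from h import *
plan([.487,-.0095,.0155],pick(0,0,-1))
w=cam('wrist');crop(w['image'],220,420,180,340,4,'pics/w5.png')
E
```

```text
t 17.37 pos [ 0.4839 -0.0094  0.013 ] q [-0.07  0.39  2.21  0.    0.55  1.5 ] w 0.66 F [0.2 0.  0.2]
R [[1.0, 0.001, -0.007], [0.001, -1.0, 0.001], [-0.007, -0.001, -1.0]]
shift in current tool axes cm [ 0.31  0.01 -0.25]
rotvec [-0.001  0.007  0.001] 0.007
shift in target axes cm [ 0.31  0.01 -0.25]
```

View pics/w5.png

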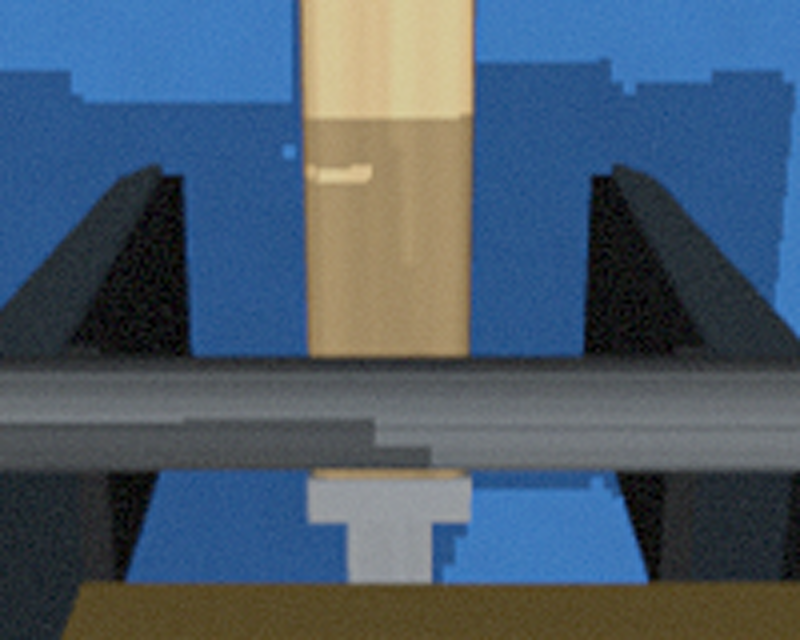

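The handle sits centred between the fingers, which straddle it well. I'll correct the small offset and close.

Emit:
jog_arm:
  rows:
    - [6,0.15,0,-0.1,0,0.007,0]
    - [6,0.15,0,-0.05,0,0,0]
    - [1.5,0,0,0,0,0,0]
    - [1.5,0,0,0,0,0,0]
    - [1.5,0,0,0,0,0,0]
    - [1.5,0,0,0,0,0,0]
    - [1.5,0,0,0,0,0,0]
    - [1.5,0,0,0,0,0,0]
    - [1.5,0,0,0,0,0,0]
    - [1.5,0,0,0,0,0,0]
    - [1.5,0,0,0,0,0,0]
    - [1.5,0,0,0,0,0,0]
  force: 40

```text
clock: 18.42
eef_pos: [0.4866, -0.0094, 0.014]
ee_rot: [[1.0, 0.001, -0.0], [0.001, -1.0, 0.001], [-0.0, -0.001, -1.0]]
wrist_force: [-0.5, -0.4, -0.2]
width: 0.168
```

```bash
python3 - <<'E'
from h import *
w=cam('wrist');crop(w['image'],220,420,180,340,4,'pics/w6.png')
s=cam('side');crop(s['image'],200,370,150,300,4,'pics/s9.png')
E
```

```text
(no output)
```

View pics/w6.png

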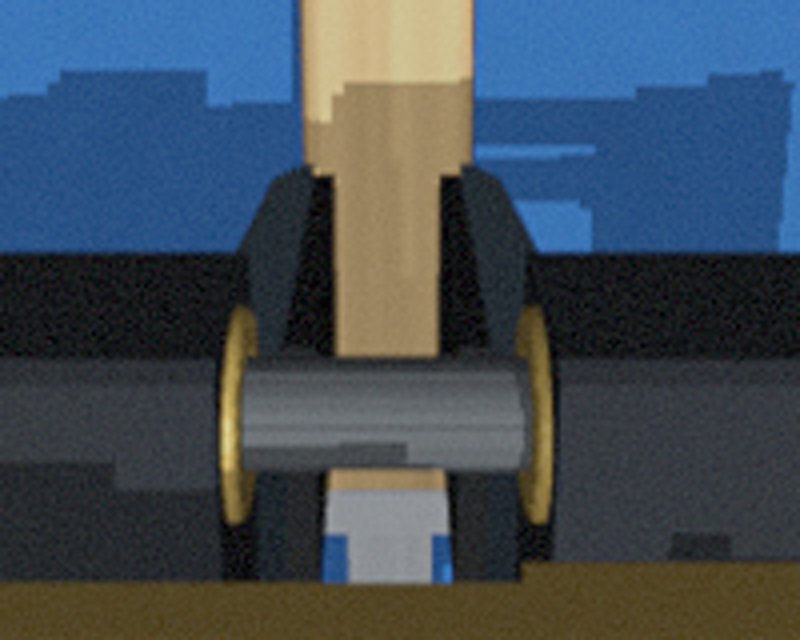

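View pics/s9.png

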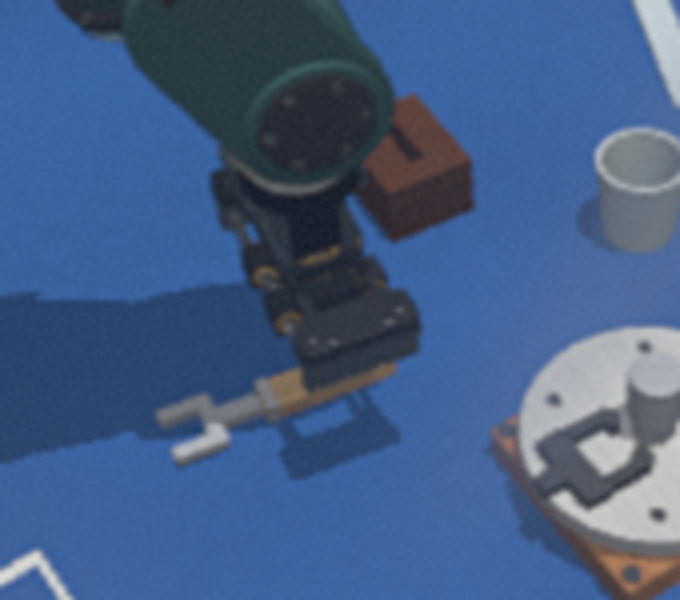

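```bash
python3 - <<'E'
from h import *
st=ctrl.sense();p=st['eef_pos'];Rm=st['ee_rot'];w=cam('wrist');R=np.array(w['R']);t=np.array(w['t'])
print('cam pos',-R.T@t,'in tool',Rm.T@(-R.T@t-p), 'camera fwd in tool',Rm.T@R[2])
for dx in(-.016,.016):
  for dz in (-.005,.014,.0):
    for dy in (-.0077,.0077):
      X=p+Rm@np.array([dx,dy,dz]);print(dx,dy,dz,proj(w,X).round(1),(R@X+t)[2].round(4))
for X in ([.487,-.0225,.016],[.487,.0035,.016],[.534,-.0225,.016],[.534,.0035,.016],[.47,.0035,.016],[.47,-.0225,.016]):print(X,proj(w,X).round(1))
E
```

```text
cam pos [ 0.56030601 -0.00925861  0.18997174] in tool [ 0.07366398 -0.00020322 -0.17596487] camera fwd in tool [-2.63291405e-01 -2.79496193e-04  9.64716310e-01]
-0.016 -0.0077 -0.005 [304.3 270.9] 0.1885
-0.016 0.0077 -0.005 [329.2 270.9] 0.1885
-0.016 -0.0077 0.014 [305.4 257.6] 0.2069
-0.016 0.0077 0.014 [328.  257.6] 0.2069
-0.016 -0.0077 0.0 [304.6 267.2] 0.1934
-0.016 0.0077 0.0 [328.8 267.1] 0.1934
0.016 -0.0077 -0.005 [303.7 221.9] 0.1801
0.016 0.0077 -0.005 [329.7 221.9] 0.1801
0.016 -0.0077 0.014 [304.9 212.6] 0.1984
0.016 0.0077 0.014 [328.5 212.6] 0.1984
0.016 -0.0077 0.0 [304.  219.3] 0.1849
0.016 0.0077 0.0 [329.4 219.3] 0.1849
[0.487, -0.0225, 0.016] [338.  244.4]
[0.487, 0.0035, 0.016] [295.7 244.4]
[0.534, -0.0225, 0.016] [339.5 168.4]
[0.534, 0.0035, 0.016] [294.3 168.3]
[0.47, 0.0035, 0.016] [296.2 269.5]
[0.47, -0.0225, 0.016] [337.5 269.5]
```

```bash
python3 - <<'E'
from h import *
print(ctrl.tips_ahead,[a for a in dir(ctrl) if not a.startswith('_')]); plan()
E
```

```text
0.014 ['PlanningError', 'close_job', 'get_image', 'sense', 'tips_ahead']
t 18.57 pos [ 0.4866 -0.0094  0.0141] q [-0.07  0.39  2.21  0.    0.54  1.5 ] w 0.167 F [-0.6 -0.4  0.6]
R [[1.0, 0.001, -0.0], [0.001, -1.0, 0.001], [-0.0, -0.001, -1.0]]
```

The camera geometry suggests the visible fingertips end roughly at the grasp point, about 19 mm short of the stated tips_ahead. That fits fingers closing just above the handle. I'll open and feel downward in small steps, watching the force.

Emit:
jog_arm:
  rows:
    - [6,0,0,0,0,0,0]
    - [6,0,0,0,0,0,0]
    - [6,0,0,0,0,0,0]
    - [6,0,0,0,0,0,0]
    - [6,0,0,0,0,0,0]
    - [6,0,0,0,0,0,0]
    - [6,0,0,0.1,0,0,0]
    - [6,0,0,0.1,0,0,0]
    - [6,0,0,0,0,0,0]

```text
clock: 19.32
eef_pos: [0.4865, -0.0094, 0.0118]
ee_rot: [[1.0, 0.001, -0.0], [0.001, -1.0, 0.001], [-0.0, -0.001, -1.0]]
wrist_force: [-0.6, -0.2, 0.1]
width: 0.658
```

Emit:
jog_arm:
  rows:
    - [6,0,0,0.1,0,0,0]
    - [6,0,0,0.1,0,0,0]
    - [6,0,0,0,0,0,0]

```text
clock: 19.57
eef_pos: [0.4865, -0.0094, 0.0098]
ee_rot: [[1.0, 0.001, -0.0], [0.001, -1.0, 0.001], [-0.0, -0.001, -1.0]]
wrist_force: [-0.4, -0.7, -0.7]
width: 0.653
```

Emit:
jog_arm:
  rows:
    - [6,0,0,0.1,0,0,0]
    - [6,0,0,0.1,0,0,0]
    - [6,0,0,0.1,0,0,0]
    - [6,0,0,0,0,0,0]

```text
clock: 19.9
eef_pos: [0.4865, -0.0094, 0.0068]
ee_rot: [[1.0, 0.001, -0.0], [0.001, -1.0, 0.001], [-0.0, -0.001, -1.0]]
wrist_force: [0.1, 0.3, -0.3]
width: 0.66
```

Emit:
jog_arm:
  rows:
    - [6,0,0,0.1,0,0,0]
    - [6,0,0,0.1,0,0,0]
    - [6,0,0,0.1,0,0,0]
    - [6,0,0,0,0,0,0]

```text
clock: 20.23
eef_pos: [0.4865, -0.0094, 0.0038]
ee_rot: [[1.0, 0.001, -0.0], [0.001, -1.0, 0.001], [-0.0, -0.001, -1.0]]
wrist_force: [-0.3, 0.1, 0.4]
width: 0.66
```

Emit:
jog_arm:
  rows:
    - [6,0,0,0.1,0,0,0]
    - [6,0,0,0.1,0,0,0]
    - [6,0,0,0.1,0,0,0]
    - [6,0,0,0,0,0,0]

```text
clock: 20.57
eef_pos: [0.4865, -0.0094, 0.0008]
ee_rot: [[1.0, 0.001, -0.0], [0.001, -1.0, 0.001], [-0.0, -0.001, -1.0]]
wrist_force: [-0.6, 1.2, 0.5]
width: 0.66
```

Emit:
jog_arm:
  rows:
    - [6,0,0,0.1,0,0,0]
    - [6,0,0,0.1,0,0,0]
    - [6,0,0,0,0,0,0]

```text
clock: 20.82
eef_pos: [0.4865, -0.0094, -0.0012]
ee_rot: [[1.0, 0.001, -0.0], [0.001, -1.0, 0.001], [-0.0, -0.001, -1.0]]
wrist_force: [0.2, 0.7, 0.4]
width: 0.66
```

Emit:
jog_arm:
  rows:
    - [1.5,0,0,0.05,0,0,0]
    - [1.5,0,0,0,0,0,0]
    - [1.5,0,0,0,0,0,0]
    - [1.5,0,0,0,0,0,0]
    - [1.5,0,0,0,0,0,0]
    - [1.5,0,0,0,0,0,0]
    - [1.5,0,0,0,0,0,0]
    - [1.5,0,0,0,0,0,0]
    - [1.5,0,0,0,0,0,0]
  force: 45

```text
clock: 21.57
eef_pos: [0.4866, -0.0094, -0.0014]
ee_rot: [[1.0, 0.001, -0.0], [0.001, -1.0, 0.001], [-0.0, -0.001, -1.0]]
wrist_force: [-0.4, -0.6, 1.2]
width: 0.281
```

The opening stopped at 0.281 (25.6 mm), so the handle is gripped. Lifting.

Emit:
jog_arm:
  rows:
    - [1.5,0,0,0,0,0,0]
    - [1.5,0,0,-1,0,0,0]
    - [1.5,0,0,-2,0,0,0]
    - [1.5,0,0,-3,0,0,0]
    - [1.5,0,0,-3,0,0,0]
    - [1.5,0,0,-3,0,0,0]
    - [1.5,0,0,-3,0,0,0]
    - [1.5,0,0,-1,0,0,0]
    - [1.5,0,0,0,0,0,0]

```text
clock: 22.32
eef_pos: [0.4881, -0.0096, 0.1613]
ee_rot: [[1.0, 0.001, 0.005], [0.001, -1.0, 0.0], [0.005, -0.0, -1.0]]
wrist_force: [0.5, -0.6, -1.3]
width: 0.278
```

```bash
python3 - <<'E'
from h import *
plan([.487,-.0095,.0175],pick(.145,0,1))
s=cam('side');crop(s['image'],200,370,120,270,4,'pics/s10.png')
E
```

```text
t 22.32 pos [ 0.4881 -0.0096  0.1613] q [-0.07  0.11  2.18  0.    0.85  1.5 ] w 0.278 F [ 0.5 -0.6 -1.3]
R [[1.0, 0.001, 0.005], [0.001, -1.0, 0.0], [0.005, -0.0, -1.0]]
shift in current tool axes cm [-1.800e-01 -1.000e-02  1.438e+01]
rotvec [-0.007  0.     2.998] 2.998
shift in target axes cm [ 0.1   0.03 14.38]
```

View pics/s10.png

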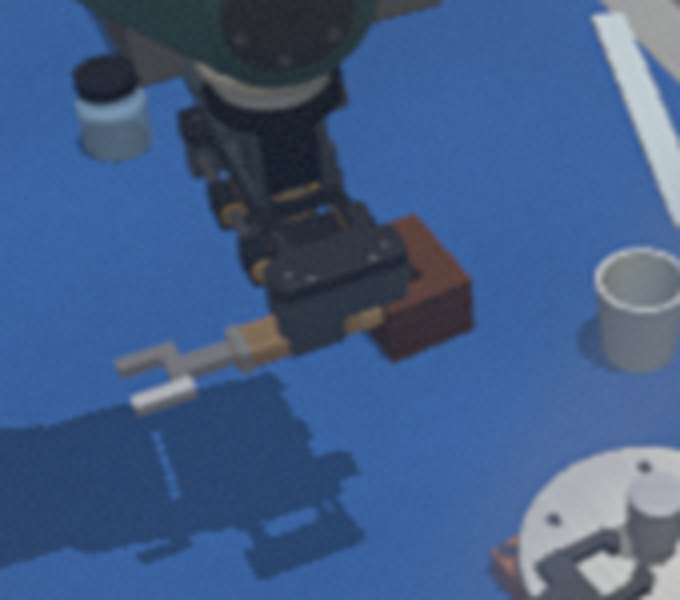

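Held level. Now I'll yaw about 188° so the fork points at the clip.

Emit:
jog_arm:
  rows:
    - [1.5,0,0,0,0,0.005,-0.08]
    - [1.5,0,0,0,0,0,-0.12]
    - [1.5,0,0,0,0,0,-0.12]
    - [1.5,0,0,0,0,0,-0.12]
    - [1.5,0,0,0,0,0,-0.12]
    - [1.5,0,0,0,0,0,-0.12]
    - [1.5,0,0,0,0,0,-0.12]
    - [1.5,0,0,0,0,0,-0.12]
    - [1.5,0,0,0,0,0,-0.12]
    - [1.5,0,0,0,0,0,-0.12]
    - [1.5,0,0,0,0,0,-0.12]
    - [1.5,0,0,0,0,0,-0.12]
    - [1.5,0,0,0,0,0,-0.12]
    - [1.5,0,0,0,0,0,-0.12]
    - [1.5,0,0,0,0,0,-0.12]
    - [1.5,0,0,0,0,0,-0.12]
    - [1.5,0,0,0,0,0,-0.12]
    - [1.5,0,0,0,0,0,-0.12]
    - [1.5,0,0,0,0,0,-0.12]
    - [1.5,0,0,0,0,0,-0.12]

```text
clock: 24.03
eef_pos: [0.4853, -0.0094, 0.1564]
ee_rot: [[-0.715, 0.7, 0.001], [0.7, 0.715, 0.001], [-0.0, 0.002, -1.0]]
wrist_force: [0.3, 0.2, -1.3]
width: 0.283
```

Emit:
jog_arm:
  rows:
    - [1.5,0,0,0,0,0,-0.12]
    - [1.5,0,0,0,0,0,-0.12]
    - [1.5,0,0,0,0,0,-0.12]
    - [1.5,0,0,0,0,0,-0.12]
    - [1.5,0,0,0,0,0,-0.12]
    - [1.5,0,0,0,0,0,-0.12]
    - [1.5,0,0,0,0,0,-0.12]
    - [1.5,0,0,0,0,0,0]
    - [1.5,0,0,0,0,0,0]

```text
clock: 24.78
eef_pos: [0.4857, -0.0095, 0.157]
ee_rot: [[-0.998, -0.055, 0.002], [-0.055, 0.998, 0.001], [-0.002, 0.001, -1.0]]
wrist_force: [-0.1, 0.3, -1.8]
width: 0.279
```

```bash
python3 - <<'E'
from h import *
plan([.4355,-.2042,.16],pick(np.pi+.145,0,-1))
plan([.4355,-.2042,.16],pick(.145,0,1))
E
```

```text
t 24.78 pos [ 0.4857 -0.0095  0.157 ] q [-0.07  0.11  2.19  0.    0.84 -1.7 ] w 0.279 F [-0.1  0.3 -1.8]
R [[-0.998, -0.055, 0.002], [-0.055, 0.998, 0.001], [-0.002, 0.001, -1.0]]
shift in current tool axes cm [  6.09 -19.16  -0.33]
rotvec [ 0.001  0.002 -0.089] 0.09
shift in target axes cm [  7.78 -18.54  -0.3 ]
t 24.78 pos [ 0.4857 -0.0095  0.157 ] q [-0.07  0.11  2.19  0.    0.84 -1.7 ] w 0.279 F [-0.1  0.3 -1.8]
R [[-0.998, -0.055, 0.002], [-0.055, 0.998, 0.001], [-0.002, 0.001, -1.0]]
shift in current tool axes cm [  6.09 -19.16  -0.33]
rotvec [ 0.001  0.002 -0.089] 0.09
shift in target axes cm [  7.78 -18.54  -0.3 ]
```

Emit:
jog_arm:
  rows:
    - [1.5,0,0,0,0,0.002,-0.089]
    - [1.5,0.8,-1.8,0,0,0,0]
    - [1.5,0.8,-1.9,0,0,0,0]
    - [1.5,0.8,-1.9,0,0,0,0]
    - [1.5,0.8,-1.9,0,0,0,0]
    - [1.5,0.8,-1.9,0,0,0,0]
    - [1.5,0.8,-1.9,0,0,0,0]
    - [1.5,0.8,-1.9,0,0,0,0]
    - [1.5,0.8,-1.9,0,0,0,0]
    - [1.5,0.8,-1.9,0,0,0,0]
    - [1.5,0.6,-1.5,0,0,0,0]
    - [1.5,0,0,0,0,0,0]
    - [1.5,0,0,0,0,0,0]

```text
clock: 25.87
eef_pos: [0.4363, -0.2043, 0.1575]
ee_rot: [[-0.99, -0.143, 0.002], [-0.143, 0.99, 0.001], [-0.002, 0.001, -1.0]]
wrist_force: [-0.9, -0.4, -1.3]
width: 0.284
```

```bash
python3 - <<'E'
from h import *
plan([.4355,-.2042,.095],pick(.145,0,1))
E
```

```text
t 25.87 pos [ 0.4363 -0.2043  0.1575] q [-0.49  0.11  2.19  0.    0.84 -2.2 ] w 0.284 F [-0.9 -0.4 -1.3]
R [[-0.99, -0.143, 0.002], [-0.143, 0.99, 0.001], [-0.002, 0.001, -1.0]]
shift in current tool axes cm [0.09 0.01 6.25]
rotvec [ 0.001  0.002 -0.002] 0.003
shift in target axes cm [0.08 0.02 6.25]
```

Descending to 25 mm above the pushing height, then I'll look.

Emit:
jog_arm:
  rows:
    - [1.5,0,0,1.5,0,0,0]
    - [1.5,0,0,2,0,0,0]
    - [1.5,0.1,0,2,0,0,0]
    - [1.5,0,0,0.8,0,0.002,0]
    - [1.5,0,0,0,0,0,0]
    - [1.5,0,0,0,0,0,0]

```text
clock: 26.37
eef_pos: [0.4361, -0.2036, 0.0953]
ee_rot: [[-0.989, -0.147, 0.0], [-0.147, 0.989, 0.001], [-0.0, 0.001, -1.0]]
wrist_force: [0.6, -0.4, -0.7]
width: 0.279
```

```bash
python3 - <<'E'
from h import *
plan([.4355,-.2042,.068],pick(.145,0,1))
s=cam('side');crop(s['image'],290,420,215,325,6,'pics/s11.png')
t=cam('top');crop(t['image'],330,420,160,260,6,'pics/t3.png')
w=cam('wrist');cv2.imwrite('pics/w7.png',w['image'][:,:,::-1])
E
```

```text
t 26.37 pos [ 0.4361 -0.2036  0.0953] q [-0.49  0.22  2.21  0.    0.71 -2.21] w 0.279 F [ 0.6 -0.4 -0.7]
R [[-0.989, -0.147, 0.0], [-0.147, 0.989, 0.001], [-0.0, 0.001, -1.0]]
shift in current tool axes cm [ 0.07 -0.05  2.73]
rotvec [0.001 0.    0.003] 0.003
shift in target axes cm [ 0.07 -0.05  2.73]
```

View pics/s11.png

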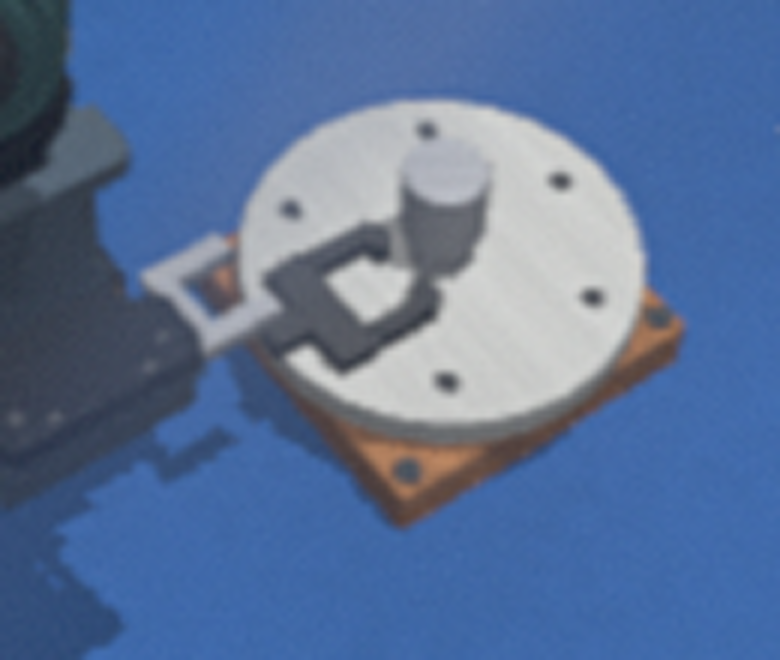

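View pics/t3.png

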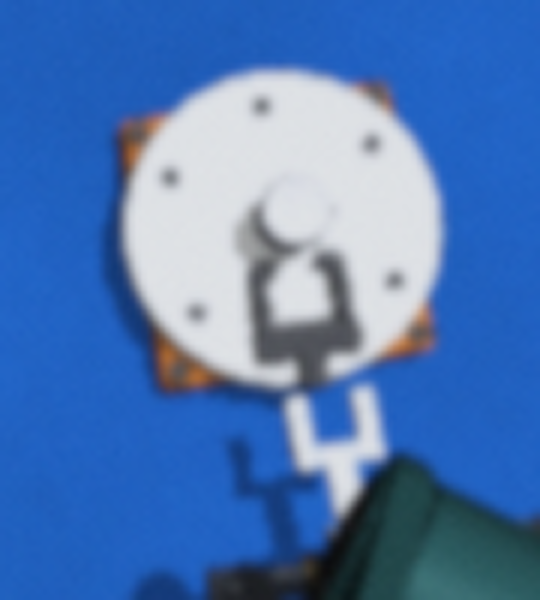

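View pics/w7.png

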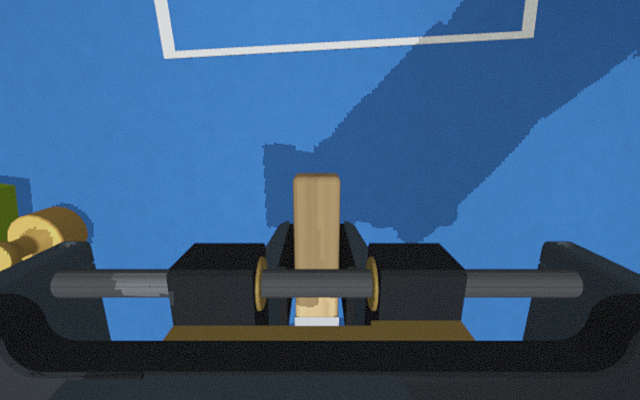

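```bash
python3 - <<'E'
from h import *
t=cam('top');o=(330,160,6);P=lambda c,z:ray(t,un(c,*o),z)[:2]
zt=.0953-.0095+.004
for n,c in [('L out',(286,397)),('R out',(379,387)),('L in',(311,393)),('R in',(354,388)),('shoulder L',(294,472)),('shoulder R',(388,458)),('shank',(347,500))]: print(n,P(c,zt).round(4))
for n,c in [('tail',(313,388)),('rearL',(257,362)),('rearR',(361,345))]: print(n,P(c,.064).round(4))
print('shaft',P((295,211),.105))
s=cam('side');o=(290,215,6);P=lambda c,z:ray(s,un(c,*o),z)[:2]
for n,c in [('L tip',(222,240)),('R tip',(272,300)),('Lsh',(150,280)),('Rsh',(207,350))]: print('side',n,P(c,zt).round(4))
for n,c in [('tail',(265,345)),('rL',(265,280)),('rR',(342,370))]: print('side',n,P(c,.064).round(4))
print('shaft',P((446,172),.105))
E
```

```text
L out [ 0.5483 -0.1672]
R out [ 0.5528 -0.2152]
L in [ 0.5502 -0.1801]
R in [ 0.5525 -0.2023]
shoulder L [ 0.5098 -0.17  ]
shoulder R [ 0.5163 -0.2184]
shank [ 0.4952 -0.1966]
tail [ 0.555 -0.185]
rearL [ 0.5691 -0.156 ]
rearR [ 0.5773 -0.211 ]
shaft [ 0.64269086 -0.17286178]
side L tip [ 0.5528 -0.1554]
side R tip [ 0.5573 -0.1909]
side Lsh [ 0.5185 -0.1607]
side Rsh [ 0.5241 -0.201 ]
side tail [ 0.5536 -0.1922]
side rL [ 0.5681 -0.1633]
side rR [ 0.5755 -0.2164]
shaft [ 0.64372443 -0.17544882]
```

```bash
python3 - <<'E'
from h import *
for zt in (.1047,.1087):
  t=cam('top');o=(330,160,6);P=lambda c,z:ray(t,un(c,*o),z)[:2]
  print('top',(P((286,397),zt)+P((379,387),zt))/2,'shank',P((347,500),zt),'sh',(P((294,472),zt)+P((388,458),zt))/2)
  s=cam('side');o=(290,215,6);P=lambda c,z:ray(s,un(c,*o),z)[:2]
  print('side L R',P((222,240),zt),P((272,300),zt))
plan([.4355,-.2042,.0495],pick(.145,0,1))
E
```

```text
top [ 0.54931049 -0.18890073] shank [ 0.49454479 -0.19429772] sh [ 0.51222774 -0.19190461]
side L R [ 0.54778297 -0.1660612 ] [ 0.55225341 -0.20089908]
top [ 0.54897103 -0.18828837] shank [ 0.49437843 -0.1936683 ] sh [ 0.51200548 -0.19128275]
side L R [ 0.54644334 -0.16892633] [ 0.55089046 -0.20358244]
t 26.82 pos [ 0.4362 -0.2042  0.0956] q [-0.49  0.22  2.21  0.    0.71 -2.21] w 0.281 F [-0.2  0.5 -0.8]
R [[-0.989, -0.148, 0.001], [-0.148, 0.989, 0.0], [-0.001, 0.0, -1.0]]
shift in current tool axes cm [0.07 0.01 4.61]
rotvec [0.    0.001 0.003] 0.003
shift in target axes cm [0.06 0.01 4.61]
```

With the tool axis correctly placed 9.4 mm above the TCP, both cameras put the fork centre at about (.549, -.187). That is on the clip's axis and 8 mm behind the tail. Descending to the pushing height.

Emit:
jog_arm:
  rows:
    - [1.5,0,0,1,0,0,0]
    - [1.5,0,0,1.2,0,0,0]
    - [1.5,0,0,1.2,0,0,0]
    - [1.5,0,0,0.8,0,0,0]
    - [1.5,0,0,0.35,0,0,0]
    - [1.5,0,0,0,0,0,0]
    - [1.5,0,0,0,0,0,0]

```text
clock: 27.4
eef_pos: [0.4361, -0.2041, 0.0497]
ee_rot: [[-0.989, -0.148, 0.001], [-0.148, 0.989, 0.001], [-0.001, 0.0, -1.0]]
wrist_force: [-0.3, 0.6, -2.2]
width: 0.28
```

```bash
python3 - <<'E'
from h import *
plan([.4355,-.2042,.0495],pick(.145,0,1))
s=cam('side');crop(s['image'],290,420,215,325,6,'pics/s12.png')
t=cam('top');crop(t['image'],330,420,160,260,6,'pics/t4.png')
E
```

```text
t 27.4 pos [ 0.4361 -0.2041  0.0497] q [-0.49  0.31  2.22  0.    0.61 -2.21] w 0.28 F [-0.3  0.6 -2.2]
R [[-0.989, -0.148, 0.001], [-0.148, 0.989, 0.001], [-0.001, 0.0, -1.0]]
shift in current tool axes cm [0.06 0.   0.02]
rotvec [0.    0.001 0.003] 0.003
shift in target axes cm [0.06 0.   0.02]
```

View pics/s12.png

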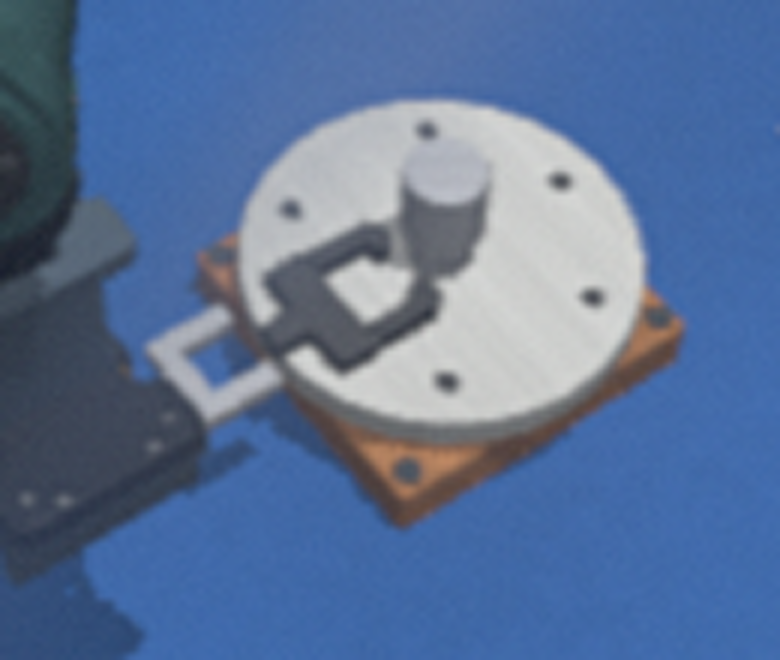

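View pics/t4.png

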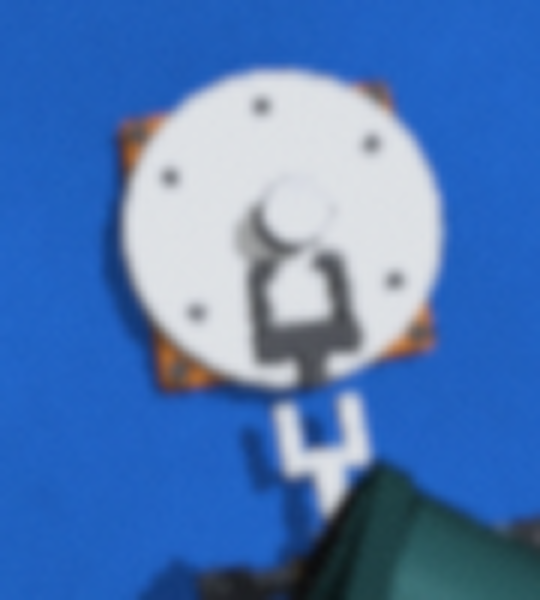

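```bash
python3 - <<'E'
from h import *
st=ctrl.sense();p=st['eef_pos'];Rm=st['ee_rot']
t=cam('top');s=cam('side')
for zz in (-.0094,-.0034):
 for y in (-.022,.022):
  for x in (-.1135,-.0875):
   X=p+Rm@np.array([x,y,zz-.004]);a=proj(t,X);b=proj(s,X)
   print(zz,y,x,X.round(4),'top',((a-[330,160]+.5)*6-.5).round(0),'side',((b-[290,215]+.5)*6-.5).round(0))
P=lambda c,z:ray(t,un(c,330,160,6),z)[:2]
print((P((273,403),.063)+P((367,393),.063))/2)
E
```

```text
-0.0094 -0.022 -0.1135 [ 0.5519 -0.2093  0.0637] top [359. 393.] side [281. 379.]
-0.0094 -0.022 -0.0875 [ 0.5261 -0.2131  0.0637] top [369. 442.] side [226. 411.]
-0.0094 0.022 -0.1135 [ 0.5454 -0.1658  0.0637] top [277. 407.] side [218. 305.]
-0.0094 0.022 -0.0875 [ 0.5196 -0.1696  0.0637] top [286. 456.] side [164. 335.]
-0.0034 -0.022 -0.1135 [ 0.5519 -0.2093  0.0577] top [358. 394.] side [280. 388.]
-0.0034 -0.022 -0.0875 [ 0.5262 -0.2131  0.0577] top [367. 443.] side [226. 420.]
-0.0034 0.022 -0.1135 [ 0.5454 -0.1658  0.0577] top [275. 408.] side [218. 314.]
-0.0034 0.022 -0.0875 [ 0.5197 -0.1696  0.0577] top [284. 457.] side [165. 344.]
[ 0.54978016 -0.18861195]
```

Heights agree (side view tips at (283,372) and (222,308), predicted (281,379) and (218,305)). Advancing until just short of contact.

Emit:
jog_arm:
  rows:
    - [1.5,-0.4,0.05,0,0,0,0]
    - [1.5,-0.5,0,0,0,0,0]
    - [1.5,-0.5,0,0,0,0,0]
    - [1.5,-0.5,0,0,0,0,0]
    - [1.5,0,0,0,0,0,0]

```text
clock: 28.02
eef_pos: [0.456, -0.2008, 0.0499]
ee_rot: [[-0.989, -0.148, 0.002], [-0.148, 0.989, 0.0], [-0.002, -0.0, -1.0]]
wrist_force: [0.2, -0.4, -0.4]
width: 0.28
```

```bash
python3 - <<'E'
from h import *
plan()
s=cam('side');crop(s['image'],290,420,215,325,6,'pics/s13.png')
t=cam('top');crop(t['image'],330,420,160,260,6,'pics/t5.png')
E
```

```text
t 28.02 pos [ 0.456  -0.2008  0.0499] q [-0.46  0.33  2.19  0.    0.62 -2.18] w 0.28 F [ 0.2 -0.4 -0.4]
R [[-0.989, -0.148, 0.002], [-0.148, 0.989, 0.0], [-0.002, -0.0, -1.0]]
```

View pics/s13.png

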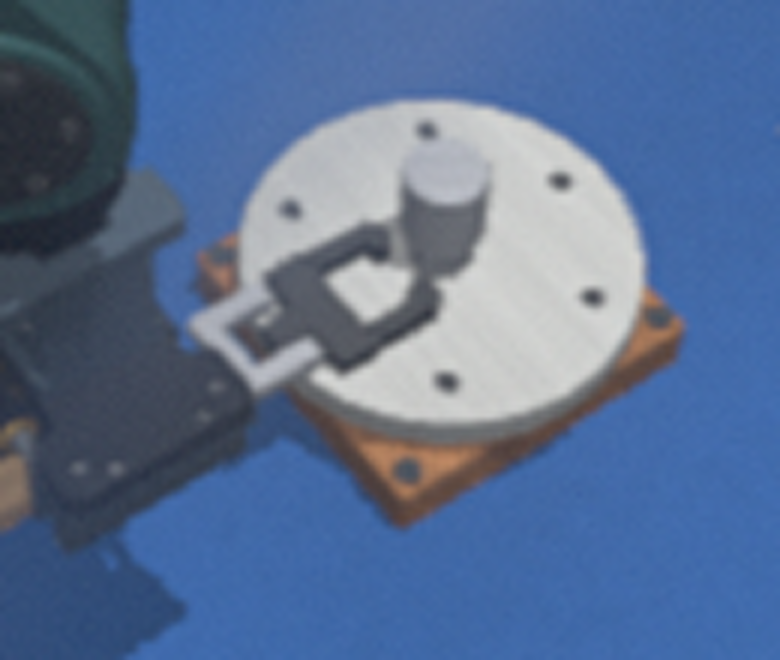

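View pics/t5.png

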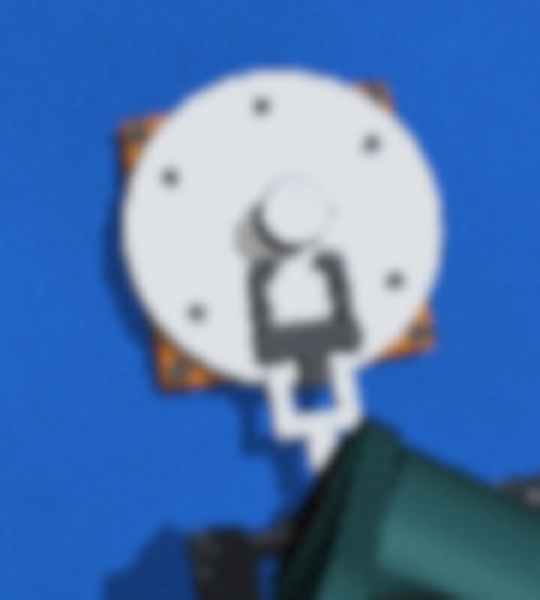

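The tail sits between the prongs and the tips are nearly at the rear face. Pushing.

Emit:
jog_arm:
  rows:
    - [1.5,-0.25,0,0,0,0,0]
    - [1.5,-0.25,0,0,0,0,0]
    - [1.5,-0.25,0,0,0,0,0]
    - [1.5,-0.25,0,0,0,0,0]
    - [1.5,-0.25,0,0,0,0,0]
    - [1.5,-0.25,0,0,0,0,0]

```text
clock: 28.62
eef_pos: [0.4694, -0.1984, 0.0496]
ee_rot: [[-0.989, -0.148, -0.0], [-0.148, 0.989, 0.001], [0.0, 0.001, -1.0]]
wrist_force: [-13.6, -0.9, 0.8]
width: 0.283
```

Emit:
jog_arm:
  rows:
    - [1.5,-0.25,0,0,0,0,0]
    - [1.5,-0.25,0,0,0,0,0]
    - [1.5,-0.25,0,0,0,0,0]

```text
clock: 28.87
eef_pos: [0.4738, -0.1965, 0.0487]
ee_rot: [[-0.989, -0.148, -0.006], [-0.148, 0.989, 0.003], [0.005, 0.003, -1.0]]
wrist_force: [-17.8, -3.5, 4.7]
width: 0.282
```

Emit:
jog_arm:
  rows:
    - [1.5,-0.25,0,-0.05,0,0,0]
    - [1.5,-0.25,0,-0.05,0,0,0]
    - [1.5,-0.25,0,0,0,0,0]

```text
clock: 29.12
eef_pos: [0.483, -0.1958, 0.0502]
ee_rot: [[-0.989, -0.148, -0.002], [-0.148, 0.989, 0.002], [0.002, 0.002, -1.0]]
wrist_force: [-5.0, -0.7, -1.1]
width: 0.282
```

```bash
python3 - <<'E'
from h import *
plan()
s=cam('side');crop(s['image'],290,420,215,325,6,'pics/s14.png')
E
```

```text
t 29.12 pos [ 0.483  -0.1958  0.0502] q [-0.43  0.36  2.14  0.    0.64 -2.15] w 0.282 F [-5.  -0.7 -1.1]
R [[-0.989, -0.148, -0.002], [-0.148, 0.989, 0.002], [0.002, 0.002, -1.0]]
```

View pics/s14.png

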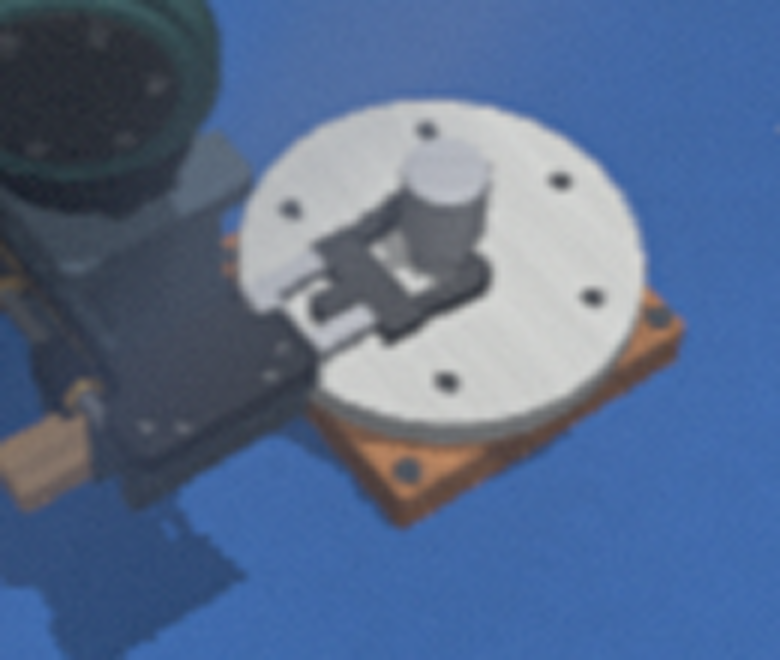

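Emit:
jog_arm:
  rows:
    - [1.5,-0.25,0,0,0,0,0]
    - [1.5,-0.25,0,0,0,0,0]
    - [1.5,-0.2,0,0,0,0,0]
    - [1.5,0,0,0,0,0,0]

```text
clock: 29.5
eef_pos: [0.4924, -0.1955, 0.0511]
ee_rot: [[-0.989, -0.148, 0.002], [-0.148, 0.989, -0.0], [-0.002, -0.0, -1.0]]
wrist_force: [0.2, 0.5, -1.1]
width: 0.282
```

```bash
python3 - <<'E'
from h import *
plan()
s=cam('side');crop(s['image'],290,420,215,325,6,'pics/s15.png')
t=cam('top');crop(t['image'],330,420,160,260,6,'pics/t6.png')
E
```

```text
t 29.5 pos [ 0.4924 -0.1955  0.0511] q [-0.42  0.37  2.13  0.    0.65 -2.14] w 0.282 F [ 0.2  0.5 -1.1]
R [[-0.989, -0.148, 0.002], [-0.148, 0.989, -0.0], [-0.002, -0.0, -1.0]]
```

View pics/s15.png

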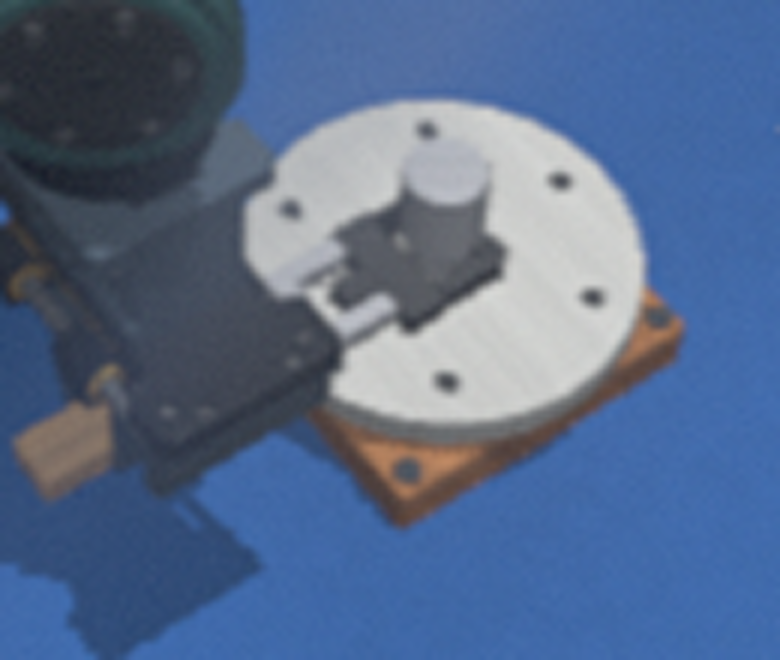

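View pics/t6.png

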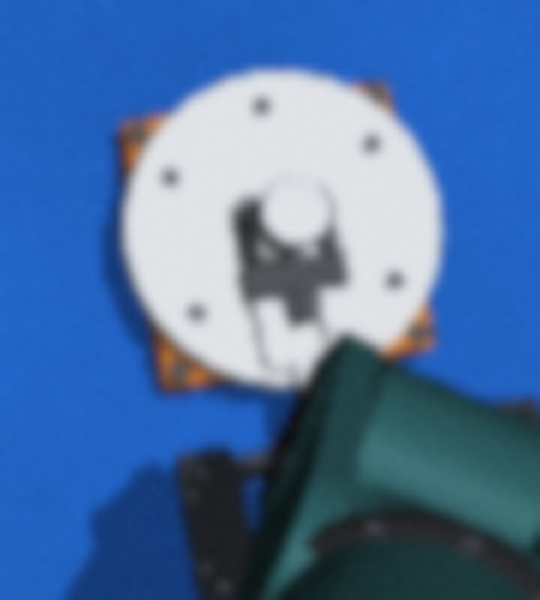

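```bash
python3 - <<'E'
from h import *
t=cam('top');P=lambda c,z:ray(t,un(c,330,160,6),z)[:2]
L=P((252,300),.064);R=P((346,285),.064);tl=P((304,325),.064);m=(L+R)/2
a=np.arctan2((R-L)[0],-(R-L)[1]);d=np.array([np.cos(a),np.sin(a)]);d1=np.array([np.cos(.145),np.sin(.145)])
print(L,R,m,tl,a,'bore',m+.036*d,tl+.052*d1,'shaft',P((295,211),.105))
s=cam('side');P=lambda c,z:ray(s,un(c,290,215,6),z)[:2]
print('side rearR',P((412,327),.064),'front R',P((503,262),.064),'tail',P((345,303),.064),'shaft',P((446,172),.105))
E
```

```text
[ 0.60195408 -0.15436683] [ 0.60927542 -0.20424291] [ 0.60561475 -0.17930487] [ 0.58832477 -0.18135528] 0.1457496955493636 bore [ 0.64123305 -0.17407644] [ 0.63977908 -0.17384167] shaft [ 0.64269086 -0.17286178]
side rearR [ 0.61038704 -0.21058072] front R [ 0.65973679 -0.19866044] tail [ 0.59191304 -0.18811014] shaft [ 0.64372443 -0.17544882]
```

The clip seems snapped home: bore at about (.641,-.174), shaft at (.6427,-.173). I'll nudge gently to confirm it is against the stop.

Emit:
jog_arm:
  rows:
    - [1.5,-0.15,0,0,0,0,0]
    - [1.5,-0.15,0,0,0,0,0]
    - [1.5,0,0,0,0,0,0]

```text
clock: 29.95
eef_pos: [0.4946, -0.1949, 0.0508]
ee_rot: [[-0.989, -0.148, 0.001], [-0.148, 0.989, 0.0], [-0.001, 0.0, -1.0]]
wrist_force: [-0.7, 0.8, -1.3]
width: 0.279
```

Emit:
jog_arm:
  rows:
    - [1.5,-0.1,0,0,0,0,0]
    - [1.5,-0.1,0,0,0,0,0]
    - [1.5,0,0,0,0,0,0]

```text
clock: 30.2
eef_pos: [0.4965, -0.1946, 0.0508]
ee_rot: [[-0.989, -0.148, 0.001], [-0.148, 0.989, 0.0], [-0.001, 0.0, -1.0]]
wrist_force: [0.3, 0.6, -0.2]
width: 0.28
```

Emit:
jog_arm:
  rows:
    - [1.5,-0.1,0,0,0,0,0]
    - [1.5,-0.1,0,0,0,0,0]
    - [1.5,0,0,0,0,0,0]

```text
clock: 30.45
eef_pos: [0.4971, -0.194, 0.0504]
ee_rot: [[-0.989, -0.148, -0.002], [-0.148, 0.989, 0.001], [0.002, 0.001, -1.0]]
wrist_force: [-7.9, -2.6, 1.4]
width: 0.28
```

```bash
python3 - <<'E'
from h import *
plan()
s=cam('side');crop(s['image'],330,390,230,280,12,'pics/s16.png')
E
```

```text
t 30.45 pos [ 0.4971 -0.194   0.0504] q [-0.42  0.37  2.12  0.    0.65 -2.14] w 0.28 F [-7.9 -2.6  1.4]
R [[-0.989, -0.148, -0.002], [-0.148, 0.989, 0.001], [0.002, 0.001, -1.0]]
```

View pics/s16.png

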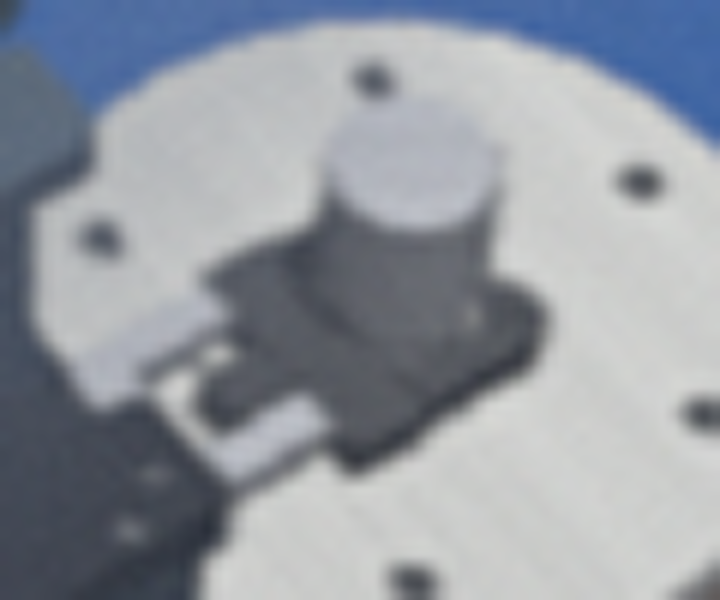

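The nudge now meets 8 N and the clip sits around the shaft against the stop. I'll back straight off, raise, move to clear desk and lay the tool down.

Emit:
jog_arm:
  rows:
    - [1.5,0.4,0,0,0,0,0]
    - [1.5,0.6,0,0,0,0,0]
    - [1.5,1,0,0,0,0,0]
    - [1.5,1,0,0,0,0,0]
    - [1.5,1,0,0,0,0,0]
    - [1.5,1,0,0,0,0,0]
    - [1.5,0.5,0,-1,0,0,0]
    - [1.5,0,0,-2,0,0,0]
    - [1.5,0,0,-2,0,0,0]
    - [1.5,0,2,-1,0,0,0]
    - [1.5,0,2.5,0,0,0,0]
    - [1.5,0,2.5,0,0,0,0]
    - [1.5,0,2.5,0,0,0,0]
    - [1.5,0,2.5,0,0,0,0]
    - [1.5,0,2.5,0,0,0,0]
    - [1.5,0,2.5,0,0,0,0]
    - [1.5,0,1,0,0,0,0]
    - [1.5,0,0,0,0,0,0]

```text
clock: 32.0
eef_pos: [0.4164, -0.0233, 0.1108]
ee_rot: [[-0.989, -0.15, 0.001], [-0.15, 0.989, 0.001], [-0.001, 0.0, -1.0]]
wrist_force: [0.9, 0.0, -1.6]
width: 0.281
```

```bash
python3 - <<'E'
from h import *
plan([.46,-.02,.03],pick(.145,0,1))
s=cam('side');crop(s['image'],220,420,170,320,4,'pics/s17.png')
E
```

```text
t 32.0 pos [ 0.4164 -0.0233  0.1108] q [-0.11  0.09  2.33  0.    0.72 -1.83] w 0.281 F [ 0.9  0.  -1.6]
R [[-0.989, -0.15, 0.001], [-0.15, 0.989, 0.001], [-0.001, 0.0, -1.0]]
shift in current tool axes cm [-4.36 -0.33  8.08]
rotvec [0.    0.001 0.005] 0.005
shift in target axes cm [-4.37 -0.3   8.08]
```

View pics/s17.png

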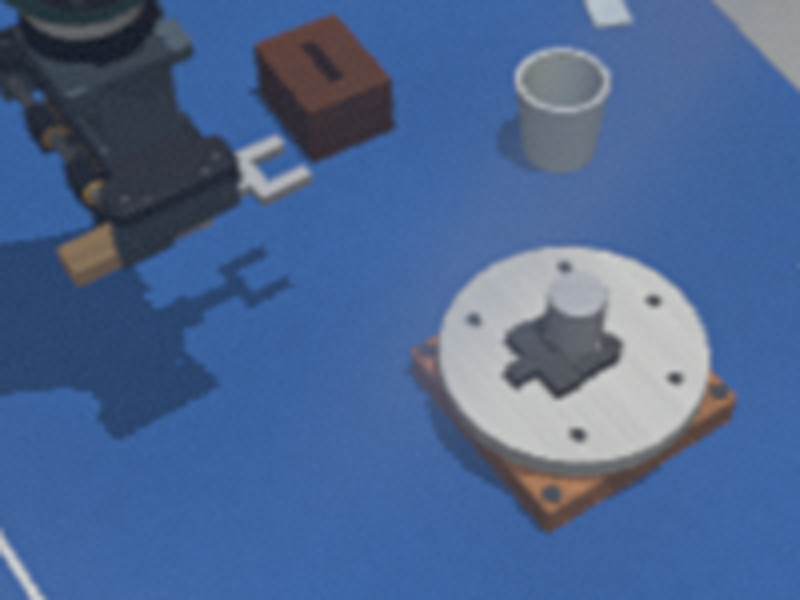

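The clip stayed home. Laying the tool down.

Emit:
jog_arm:
  rows:
    - [1.5,-1.5,-0.5,0,0,0,0]
    - [1.5,-2,-0.5,0,0,0,0]
    - [1.5,-1.5,-0.5,1,0,0,0]
    - [1.5,0,0,2,0,0,0]
    - [1.5,0,0,2,0,0,0]
    - [1.5,0,0,2,0,0,0]
    - [1.5,0,0,1.5,0,0,0]
    - [1.5,0,0,1,0,0,0]
    - [1.5,0,0,0.6,0,0,0]
    - [1.5,0,0,0.4,0,0,0]
    - [1.5,0,0,0.2,0,0,0]
    - [1.5,0,0,0,0,0,0]

```text
clock: 33.05
eef_pos: [0.4693, -0.032, 0.004]
ee_rot: [[-0.989, -0.148, 0.001], [-0.148, 0.989, 0.0], [-0.001, 0.0, -1.0]]
wrist_force: [-0.1, -0.0, -0.8]
width: 0.28
```

Emit:
jog_arm:
  rows:
    - [1.5,0,0,0.15,0,0,0]
    - [1.5,0,0,0.15,0,0,0]
    - [1.5,0,0,0.1,0,0,0]
    - [1.5,0,0,0,0,0,0]

```text
clock: 33.38
eef_pos: [0.4691, -0.0318, -0.0001]
ee_rot: [[-0.989, -0.148, 0.001], [-0.148, 0.989, 0.0], [-0.001, 0.0, -1.0]]
wrist_force: [-0.3, -0.2, -2.2]
width: 0.28
```

Tool about 1 mm above the desk. Releasing and rising.

Emit:
jog_arm:
  rows:
    - [5,0,0,0.05,0,0,0]
    - [5,0,0,0,0,0,0]
    - [5,0,0,0,0,0,0]
    - [5,0,0,0,0,0,0]
    - [5,0,0,0,0,0,0]
    - [5,0,0,-0.5,0,0,0]
    - [5,0,0,-1.5,0,0,0]
    - [5,0,0,-3,0,0,0]
    - [5,0,0,-3,0,0,0]
    - [5,0,0,-3,0,0,0]
    - [5,0,0,-3,0,0,0]
    - [5,0,0,-2,0,0,0]
    - [5,0,0,0,0,0,0]
    - [5,0,0,0,0,0,0]

```text
clock: 34.55
eef_pos: [0.4695, -0.0319, 0.1605]
ee_rot: [[-0.989, -0.148, 0.003], [-0.148, 0.989, 0.0], [-0.003, -0.0, -1.0]]
wrist_force: [-0.0, -0.2, -0.4]
width: 0.547
```

```bash
python3 - <<'E'
from h import *
plan()
s=cam('side');crop(s['image'],220,420,170,320,4,'pics/s18.png')
t=cam('top');crop(t['image'],330,420,160,260,6,'pics/t7.png')
E
```

```text
t 34.55 pos [ 0.4695 -0.0319  0.1605] q [-0.12  0.08  2.22  0.    0.84 -1.84] w 0.547 F [-0.  -0.2 -0.4]
R [[-0.989, -0.148, 0.003], [-0.148, 0.989, 0.0], [-0.003, -0.0, -1.0]]
```

View pics/s18.png

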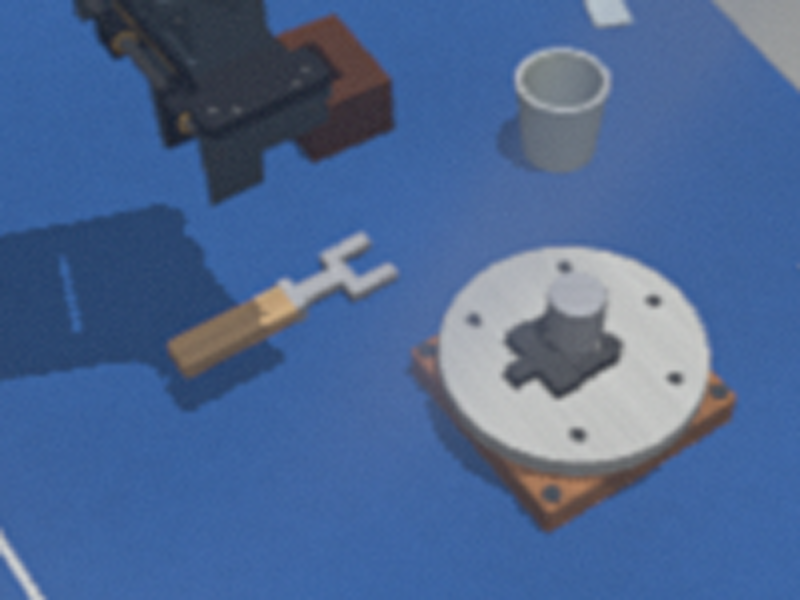

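View pics/t7.png

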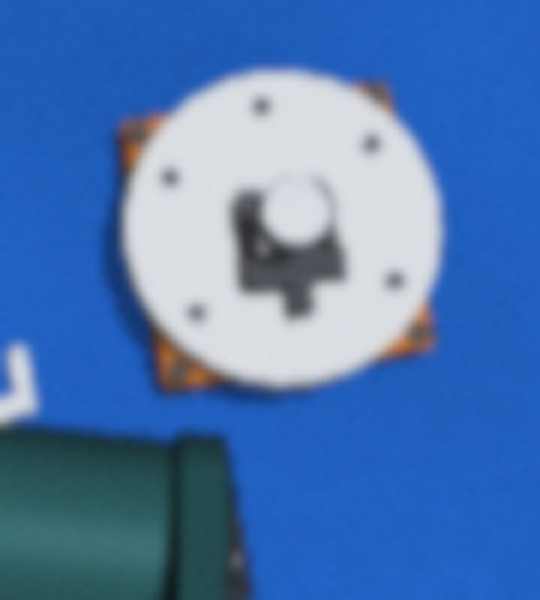

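```bash
python3 - <<'E'
from h import *
t=cam('top');P=lambda c,z:ray(t,un(c,330,160,6),z)[:2]
L=P((243,293),.064);R=P((346,278),.064);tl=P((299,319),.064);m=(L+R)/2
a=np.arctan2((R-L)[0],-(R-L)[1]);d=np.array([np.cos(a),np.sin(a)])
sh=P((297,211),.105);print(np.linalg.norm(L-R),a,'bore',m+.036*d,tl+.052*d,'shaft',sh)
s=cam('side');P=lambda c,z:ray(s,un(c,220,170,4),z)
print('fork',P((358,240),.012),P((390,272),.012),'end',P((180,360),.016))
ctrl.close_job()
E
```

```text
0.0551273887374275 0.13216136587835223 bore [ 0.64505699 -0.1723096 ] [ 0.6430865  -0.17197464] shaft [ 0.64267722 -0.17388909]
fork [0.57367173 0.00177392 0.012     ] [ 0.5813196  -0.03499619  0.012     ] end [ 0.42517079 -0.04520887  0.016     ]
the job is handed in; nothing more can be done
```

The clip is snapped home in the groove, the fork tool lies flat on the desk, and the job was handed in at about 35 s of the 61 s allowed; no verdict was reported.

**What I did**
1. I pulled the tool out of its stand with the hand tilted, turned it level and let it drop about 9 mm flat onto the desk.
2. I gripped it again across the handle and pushed the clip with one prong on each side of the tail. The push peaked at about 18 N, then the force fell away as the clip snapped in.
3. A small extra push met 8 N from the stop. I then backed off, laid the tool flat and let go.

**Last checks**
- **Clip:** in the top camera, the clip's bore came out 2–3 mm from the shaft axis (5 mm allowed). Camera calibration is only good to about 2 mm. It looked level, but I did not measure its tilt.
- **Tool:** it looked flat in the side view. I did not measure its height there; I released it about 1 mm above the desk.
- **Arm and bystanders:** the gripper was open and clear of everything. The pot had not visibly moved. I did not recheck the jar or weight at the end, but the hand and tool stayed well clear of both.

**What disagreed**
- **Missed grip:** two attempts to regrip the handle closed on nothing. The fingertips are about 14–19 mm shorter than the stated `tips_ahead` of 14 mm implies. I felt downward under force watch until they gripped.
- **Fork height:** I first worked out the fork's height with the wrong sign. The two cameras disagreed because of it, and I corrected it before pushing.

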